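# Charge the spring-loaded soldering jig with six bars

## Task

Make the soldering jig ready for a billet of six: slide its jaw back and lay brass bars side by side across the slot against the stop until exactly six lie in the row, counting those already there; leave the spare bars on the bench, off the jig. Then drop the tension spring's hook into the hole in the jaw's lug, and only after that stretch the spring along the jig and put its eye over the post beyond the stop, so that the spring draws the jaw up and closes the row without gaps. Do not knock the flux bottle, the caliper or the solder spool about.

Things in the scene. Friction and masses are not known exactly. Their poses are not given: they have to be found in the camera images.
- jig: soldering jig: steel block 140 (x) x 287 (y) x 20 mm, fixed on the bench within 10 degrees of square to the robot. Origin on its underside, 1 mm in front of the centre, z up. A slot 68 mm wide, 8 mm deep runs along y (floor 12 mm above the bench, centre line at x = +29 mm). Beside it the front land (x -69 to -5 mm, where the spring will lie) and the narrow rear land (x 63 to 71 mm) are 20 mm high
- stop_face (a point): foot of the working face of the fixed stop, on the slot floor at its centre line; axes as the jig's. The stop is 25 mm thick (towards +y), 42 mm high above the bench with screw heads to 48 mm. The row of bars builds up from here towards -y; bars lie with their length across the slot (along x)
- jaw (a joint): clear length between the stop's face and the sliding jaw's face (m), 0 to 0.180; 6 bars close together give 0.132. The jaw slides in the slot towards the jig's -y as it grows and stays where left (1.5 N friction). It is a dark block 26 mm thick (y), 40 mm high above the bench, with a knob on top and a flat lug to the front over the front land
- jaw_knob (a point): centre of the jaw's black knob, 62 mm above the bench: an upright knob 20 mm in diameter and 21 mm tall on a 10 mm stem, 13 mm behind the jaw's face; moves with the jaw, which can be slid by it or pushed with shut fingers
- jaw_hole (a point): centre of the top mouth of the upright hole, 16 mm in diameter, in the jaw's lug; the lug is 12 mm thick (27 to 39 mm above the bench) and reaches 12 mm around the hole; moves with the jaw; axes as the jig's
- post (a point): foot of the spring post on the front land at the stop's end, 20 mm above the bench: neck 9 mm in diameter, domed head 12 mm in diameter, its underside 8 mm and its top 13 mm above this point. It is in line, along the jig's y, with the jaw's hole
- spring: tension spring with flat-sided end plugs, about 172 mm long over all, 28 mm wide at the eye, 33 mm tall; lies level on its two feet (hook and eye). Origin under the hook's upright shank at foot level; x points along the spring from hook to eye, z up. Coil axis 24 mm above the foot level
- spring_hook (a point): middle of the hook's foot, at foot level, 2.5 mm ahead of the origin. The hook is a 6 mm rod bent down from the coil axis, its toe turned 5 mm towards the eye: the foot measures 11 mm along x and 6 mm across
- hook_plug (a point): centre of the plug at the hook end (24 x 22 x 14 mm, 24 mm above the foot level, 31 mm from the origin), a good place to grip across its 22 mm
- eye (a point): centre of the flat oval eye at the other end, 2.5 mm above foot level: opening 18 mm wide and 22 mm long, of 5 mm rod. 152.5 mm from the spring's origin when slack
- eye_plug (a point): centre of the plug at the eye end (24 x 22 x 14 mm, 24 mm above the foot level, 37.5 mm before the eye's centre), a good place to grip across its 22 mm
- spring_eye (a joint): stretch of the spring (m), 0 slack, at most 0.085; pulls with 2 N + 220 N/m x stretch, about 11 N when it is fitted on a row of six
- flux_bottle: white bottle with a red cap, 55 x 55 x 104 mm, a bystander; origin at its foot
- caliper: black and steel caliper lying on the bench, 205 mm long, a bystander
- solder_spool: black spool of solder wire, 52 mm in diameter and 25 mm high, a bystander
- bar_0: brass bar 60 x 22 x 22 mm, origin at the centre of its underside, length along its x; on the bench to the right of the jig; may be absent
- bar_1: brass bar 60 x 22 x 22 mm, origin at the centre of its underside, length along its x; on the bench to the right of the jig; may be absent
- bar_2: brass bar 60 x 22 x 22 mm, origin at the centre of its underside, length along its x; on the bench to the right of the jig; may be absent
- bar_3: brass bar 60 x 22 x 22 mm, origin at the centre of its underside, length along its x; on the bench to the right of the jig; may be absent
- bar_4: brass bar 60 x 22 x 22 mm, origin at the centre of its underside, length along its x; on the bench to the right of the jig; may be absent
- bar_5: brass bar 60 x 22 x 22 mm, origin at the centre of its underside, length along its x; on the bench to the right of the jig; may be absent
- bar_6: brass bar 60 x 22 x 22 mm, origin at the centre of its underside, length along its x; on the bench to the right of the jig; may be absent
- bar_7: brass bar 60 x 22 x 22 mm, origin at the centre of its underside, length along its x; already in the jig's slot, between stop and jaw; may be absent
- bar_8: brass bar 60 x 22 x 22 mm, origin at the centre of its underside, length along its x; already in the jig's slot, between stop and jaw; may be absent
Mind the look-alikes: they are no part of the job. Leave any purple or red look-alike of the bar_2 alone. Leave any blue look-alike of the bar_8 alone.

How it is judged:
By the outcome, as a careful person would: the job done as asked, in the order asked, and still so for the second after the job is handed in, with the robot touching nothing.
Of bar_0, bar_1, bar_2, bar_3, bar_4, bar_5, bar_6 only 5 to 7 are there at a start; the rules pass over those that are not, and their reading is None.
Of bar_7, bar_8 only 1 to 2 are there at a start; the rules pass over those that are not, and their reading is None.
At some moment in a run one of bar_0, bar_1, bar_2, bar_3, bar_4, bar_5, bar_6 may be knocked a few centimetres aside while the robot is not near it.
Once in a run the grip may slacken for a moment while it holds something.
It also fails if it takes over 200 s, if anything falls off the work surface, if the arm or the gripper's body presses on something with over 40 N, if the wrist force passes 120 N, or if a joint passes its speed limit or range.

## Robot

A 6-joint arm with a two-finger parallel gripper is mounted at the origin on a cart in front of the work surface, level with it; the furniture and walls round the work are solid. World frame = base frame: x ahead of the robot, y to its left, z up, the work surface at z = 0. Lengths are in m, angles in degrees, forces in N, time in s.
With the tool pointing down it reaches from about 0.35 to 0.875 m from the base axis. Payload 4.2 kg.
Tool frame: the origin (TCP) lies between the finger pads; the fingertips stand 11 mm ahead of it and the grasp point (between the pads) lies 8 mm behind it; z points along the fingers, y is the direction in which the jaws open and shut (so a half turn about z gives the same grasp; the last joint's range is limited). The gripper opens to 87 mm and grips with 3 to 60 N. Pads are 19 mm wide; open, the fingers measure 117 mm over their backs; the gripper's body (75 mm by 190 mm) begins 51 mm behind the grasp point.
Start: joints at [87.124, 22.042, 0.453, 0, -68.411, -14.817], TCP at [0.19, 0.595, 0.234] pointing down, gripper open.
Joint ranges: [-179.83, 179.83], [-69.29, 118.12], [-61.27, 80.66], [-181.25, 117.63], [-171.15, -9.14], [-177.46, 177.46]. Speed limits (degrees/s): [159.86, 159.86, 180, 180, 180, 180].

## Interface

Orientations are given as a 3x3 rotation matrix whose columns are the frame's x, y, z axes.
In Python, from station import sense, capture, get_calibration, finish_job, search_frame, cut_out gives the robot as it stands.
- The arm moves only by the tool arm_command, never from a script. Its argument "rows" is a list of rows, each an object with "fingers": the opening in per cent of the stroke, from 0 (shut) to 100 (fully open); "travel": the shift along the tool's x, y, z in cm, a list of three; "roll": the turn about the tool's z in degrees. A call has 1 to 10 rows; each row is the pose to reach, as a shift and turn from the pose commanded when the call began, along the tool's axes at that moment; what a row does not reach only later rows make up. A row lasts 1/10 s, in which the tool goes at most 50 mm and 8.59 degrees, less where a joint would pass 70% of its speed; a pose out of reach is approached as far as the arm can. A call with a gripper value outside its range is refused whole. The fingers move at their own pace and stop on an object; the grip force is fixed at half the most. Time passes only in rows, so rows that repeat a pose let the fingers close. It gives the time, the measured TCP pose, the force and the opening at its end, in the units of the state.
- sense(): the state, without advancing time (a new reading comes with each control period).
- capture(name): name is "side" or "top" or "wrist"; returns (picture, depth): 384x512x3 uint8, red, green, blue; 384x512 float32, m along the optical axis (not along the pixel's ray), 0 where there is no reading.
- get_calibration(name): a dict with "fov_y" (degrees; the focal length in pixels is half the picture's height over the tangent of half this angle, whatever the lens; pixels are square), "cx", "cy" (the principal point, pixels), "origin" and "attitude" of the camera in the world; the wrist camera has in their place "mount" (4x4, takes a point from camera to tool coordinates, whose origin is the TCP and whose axes are the flange's). Camera axes: x right, y down, z forward; pixel columns grow to the right and rows downward; lengths in m; the calibration is good to about 2 mm. The wrist camera is an equidistant fisheye: a pixel r from the principal point sees the ray r / f radians off the axis. A picture is of the moment at which its call begins: read the wrist's pose just before it. get_calibration takes no time and is no camera call.
- finish_job(): hands the job in, once; it reports no verdict.
Trained networks look in the newest picture that a camera, given by its name, has taken for a name from the list of things; names that differ only in an ending like _2 or _b are one class to them, and where a whole thing is asked for, a point or a joint stands for the part that bears it (a point fixed in the world has none). Each returns a list of dicts, best first, with "p" (0 to 1); they miss things now and then, are a little off and sometimes report something else, mostly with a low value. They report only what shows in the picture. A call takes as long as a camera call. They do not tell look-alikes from the thing itself.
- search_frame(camera, label): "position" ([x, y, z] in m, in world coordinates, good to about 4 mm: the middle of the surface that is visible of it).
- cut_out(camera, label): "mask" (384x512 bool, what is visible of it).
The state is a dict: "time_s": time; "joints": joint angles; "joint_velocities": joint speeds; "effort": joint torques, N m; "tcp_pos": TCP position; "ee_rot": TCP orientation; "wrist_force": force on the tool from outside, world axes, zero at the start; "moment": the same for the moment, N m; "gripper_width": opening from 0.0 (shut) to 1.0 (fully open).
Only numpy, scipy, OpenCV 4.12 (cv2) and the standard library are available. Lean on these libraries where they do the work, as an engineer would, in place of code of your own. Each camera call takes 0.05 s, during which the arm holds its last target. There are 200 camera calls.

## Working session

There is one attempt and no reset: what is moved stays moved. The work goes in short steps, Python scripts to look and compute and a tool call to move; the robot and the scene stay as the last step left them, time stands still between calls to the robot, and variables do not carry over. Pictures are saved under pics/ and viewed, about 12 in all and at most 16, crops included, and the job is handed in when it is done.

Besides the shell and the picture viewer there is one more tool, called in YAML: its name, and indented under it one key for each argument. arm_command: Moves the arm, as the interface text tells. Its arguments: {"type":"object","properties":{"rows":{"type":"array","items":{"type":"object","properties":{"fingers":{"type":"number"},"travel":{"type":"array","items":{"type":"number"}},"roll":{"type":"number"}}}}},"required":["rows"]}

```bash
ls; mkdir -p pics; cat > h.py <<'E'
import numpy as np, cv2
from station import sense, capture, get_calibration, finish_job, search_frame, cut_out
def cloud(name, depth):
    """world xyz per pixel for a camera"""
    c=get_calibration(name); H,W=depth.shape
    f=H/2/np.tan(np.radians(c["fov_y"])/2)
    u,v=np.meshgrid(np.arange(W),np.arange(H))
    x=(u-c["cx"])/f; y=(v-c["cy"])/f
    if name=="wrist":
        r=np.hypot(x,y)+1e-9; k=np.tan(np.minimum(r,1.5))/r
        x,y=x*k,y*k
    P=np.stack([x*depth,y*depth,depth],-1)
    if name=="wrist":
        s=sense(); M=np.array(c["mount"]); P=P@M[:3,:3].T+M[:3,3]
        return P@np.array(s["ee_rot"]).T+np.array(s["tcp_pos"])
    return P@np.array(c["attitude"]).T+np.array(c["origin"])
def save(name,img): cv2.imwrite("pics/"+name+".png",img[...,::-1])
E
python3 - <<'E'
from h import *
s=sense(); print(s)
for n in ("top","side","wrist"):
    c=get_calibration(n); print(n,c)
ims=[]
for n in ("top","side"):
    im,d=capture(n); P=cloud(n,d); np.savez(f"{n}0.npz",im=im,d=d,P=P); save(n+"0",im)
    labs=["jaw_knob","jaw_hole","post","spring","spring_hook","hook_plug","eye","eye_plug","flux_bottle","caliper","solder_spool","bar_0","stop_face"]
    for l in labs:
        try: print(n,l,[(np.round(r["position"],3).tolist(),round(r["p"],2)) for r in search_frame(n,l)])
        except Exception as e: print(n,l,e)
E
```

```text
pics
{'time_s': 0.0, 'joints': array([ 8.71251702e+01,  2.20930558e+01,  3.78642744e-01, -3.07237854e-02,
       -6.84124878e+01, -1.48179235e+01]), 'joint_velocities': array([-0.00438301,  0.07780594, -0.00960996, -0.0867315 , -0.05715638,
       -0.02083918]), 'effort': array([ 1.44440901e-04, -3.90661812e+01,  1.87415260e+01,  4.21984613e+00,
        1.11529586e-02, -1.90670876e-04]), 'tcp_pos': array([0.18972723, 0.59488148, 0.23242317]), 'ee_rot': array([[ 9.52639808e-01, -3.04100355e-01, -6.09071445e-04],
       [-3.04100953e-01, -9.52637301e-01, -2.18699075e-03],
       [ 8.48404855e-05,  2.26863365e-03, -9.99997423e-01]]), 'wrist_force': array([ 0.05868525, -0.22702356, -0.03409914]), 'moment': array([-0.0286344 ,  0.00711931,  0.02271061]), 'gripper_width': 0.9970254483913544}
top {'fov_y': 44.538126918737106, 'cx': 253.48938856593287, 'cy': 185.16749784765312, 'origin': array([ 0.29599073, -0.08785302,  1.42598333]), 'attitude': array([[-5.56874644e-04, -9.82676920e-01,  1.85326094e-01],
       [-9.99784224e-01,  4.39545087e-03,  2.03023415e-02],
       [-2.07652341e-02, -1
[... 1968 characters left out ...]
62)]
side eye [([0.672, 0.089, 0.026], 0.6)]
side eye_plug [([0.67, 0.09, 0.024], 0.45), ([0.497, -0.452, 0.019], 0.29)]
side flux_bottle [([0.701, 0.293, 0.059], 0.81), ([0.457, -0.381, 0.015], 0.39)]
side caliper [([0.716, -0.212, -0.001], 0.52)]
side solder_spool [([0.636, 0.234, 0.016], 0.7), ([0.498, -0.452, 0.021], 0.54)]
side bar_0 [([0.461, -0.382, 0.018], 0.88), ([0.497, -0.449, 0.018], 0.79), ([0.379, -0.004, 0.014], 0.75), ([0.572, -0.285, 0.017], 0.73), ([0.589, -0.505, 0.016], 0.68), ([0.363, -0.434, 0.02], 0.66), ([0.574, -0.372, 0.017], 0.64), ([0.45, -0.3, 0.018], 0.61), ([0.54, 0.023, 0.035], 0.5)]
side stop_face [([0.51, -0.032, 0.021], 0.9), ([0.574, -0.284, 0.014], 0.65)]
```

```bash
python3 - <<'E'
from h import *
z=np.load("top0.npz"); save("top0b",cv2.resize(z["im"],(800,600),interpolation=cv2.INTER_CUBIC))
E
```

```text
(no output)
```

View pics/top0b.png

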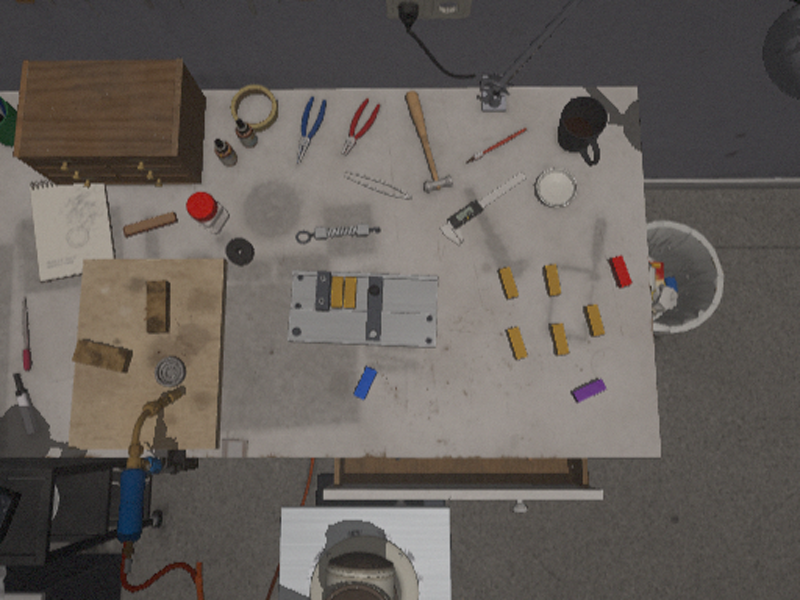

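View pics/side0.png

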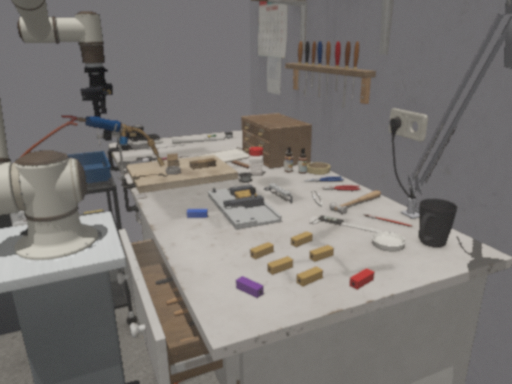

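The top view shows the jig at about (362,310) in the upscaled picture, with the stop on its left, two bars in it and the jaw right behind them. There are five brass bars on the right: (508,283), (552,280), (596,320), (516,343) and (559,339). The red, purple and blue ones are look-alikes. The spring's hook is on the right (378,230) and its eye on the left. I need 4 more bars, leaving one spare. Next I'll move in for a close look.

arm_command:
  rows:
    - {"fingers": 100,"travel": [5,4,-1]}
    - {"fingers": 100,"travel": [25,20,-3]}
    - {"fingers": 100,"travel": [25,20,-3]}
    - {"fingers": 100,"travel": [25,20,-3]}
    - {"fingers": 100,"travel": [25,20,-3]}
    - {"fingers": 100,"travel": [25,20,-3]}
    - {"fingers": 100,"travel": [25,20,-3]}
    - {"fingers": 100,"travel": [25,20,-3]}
    - {"fingers": 100,"travel": [25,20,-3]}

```text
validation failed for argument at $.ro...
```

arm_command:
  rows:
    - {"fingers": 100,"travel": [25,20,-2],"roll": 8}
    - {"fingers": 100,"travel": [25,20,-2],"roll": 16}
    - {"fingers": 100,"travel": [25,20,-2],"roll": 24}
    - {"fingers": 100,"travel": [25,20,-2],"roll": 32}
    - {"fingers": 100,"travel": [25,20,-2],"roll": 40}
    - {"fingers": 100,"travel": [25,20,-2],"roll": 48}
    - {"fingers": 100,"travel": [25,20,-2],"roll": 56}
    - {"fingers": 100,"travel": [25,20,-2],"roll": 64}
    - {"fingers": 100,"travel": [25,20,-2],"roll": 72}
    - {"fingers": 100,"travel": [25,20,-2],"roll": 72}

```text
time_s: 2.4
tcp_pos: [0.3675, 0.3286, 0.2538]
ee_rot: [[0.005, -1.0, 0.0], [-1.0, -0.005, 0.0], [-0.0, -0.0, -1.0]]
wrist_force: [1.0, 0.6, 0.3]
gripper_width: 0.996
```

```bash
python3 - <<'E'
from h import *
s=sense(); print(s["tcp_pos"],s["ee_rot"],s["joints"],s["time_s"])
im,d=capture("wrist"); P=cloud("wrist",d); np.savez("w1.npz",im=im,d=d,P=P); save("w1",cv2.resize(im,(800,600),interpolation=cv2.INTER_CUBIC))
for l in ["jaw_knob","jaw_hole","post","spring_hook","hook_plug","eye","eye_plug","stop_face","bar_7"]:
    print(l,[(np.round(r["position"],3).tolist(),round(r["p"],2)) for r in search_frame("wrist",l)][:3])
E
```

```text
[0.36747586 0.32860137 0.25376272] [[ 4.95659736e-03 -9.99987697e-01  1.93948803e-04]
 [-9.99987642e-01 -4.95652231e-03  3.85566099e-04]
 [-3.84600044e-04 -1.95857502e-04 -9.99999907e-01]] [ 6.07173956e+01  8.18536038e+00 -1.56594772e+01 -1.21685340e-03
 -6.61304587e+01 -6.04329123e+01] 2.4
jaw_knob []
jaw_hole []
post [([0.527, 0.117, 0.019], 0.74), ([0.672, 0.098, 0.028], 0.36)]
spring_hook [([0.672, 0.095, 0.032], 0.74)]
hook_plug [([0.673, 0.091, 0.026], 0.82), ([0.672, 0.096, 0.027], 0.26)]
eye [([0.673, 0.096, 0.026], 0.61)]
eye_plug [([0.668, 0.098, 0.025], 0.75), ([0.69, 0.308, 0.067], 0.43)]
stop_face [([0.525, 0.116, 0.022], 0.76)]
bar_7 []
```

View pics/w1.png

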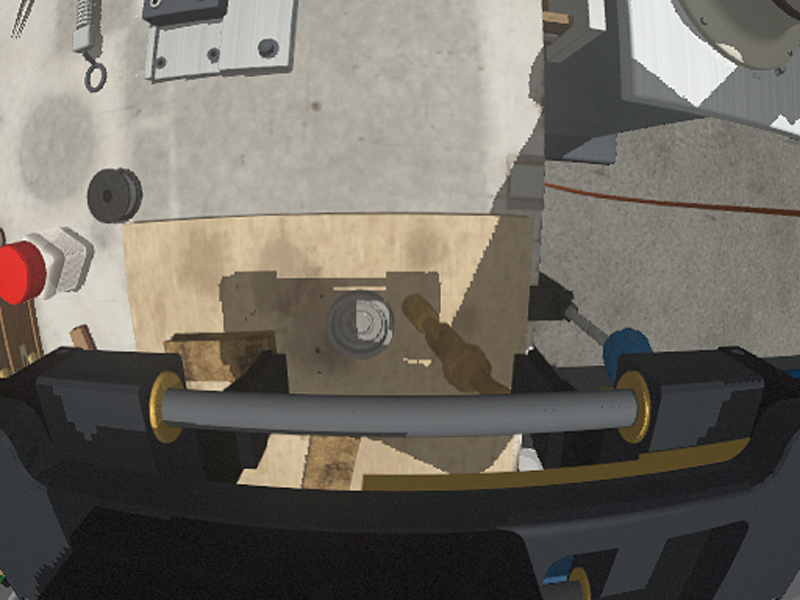

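The picture is from the halfway point, since one call was refused. The jig's stop end is at the top left, with the spring beside it. I'll carry on.

arm_command:
  rows:
    - {"fingers": 100,"travel": [23,-21,-7],"roll": 0}
    - {"fingers": 100,"travel": [23,-21,-7],"roll": 0}
    - {"fingers": 100,"travel": [23,-21,-7],"roll": 0}
    - {"fingers": 100,"travel": [23,-21,-7],"roll": 0}
    - {"fingers": 100,"travel": [23,-21,-7],"roll": 0}
    - {"fingers": 100,"travel": [23,-21,-7],"roll": 0}
    - {"fingers": 100,"travel": [23,-21,-7],"roll": 0}
    - {"fingers": 100,"travel": [23,-21,-7],"roll": 0}
    - {"fingers": 100,"travel": [23,-21,-7],"roll": 0}

```text
time_s: 3.8
tcp_pos: [0.5784, 0.0999, 0.323]
ee_rot: [[0.005, -1.0, -0.001], [-1.0, -0.005, -0.0], [0.0, 0.001, -1.0]]
wrist_force: [0.4, 1.2, -0.3]
gripper_width: 1.004
```

```bash
python3 - <<'E'
from h import *
s=sense(); print(s["tcp_pos"],s["joints"],s["time_s"])
im,d=capture("wrist"); P=cloud("wrist",d); np.savez("w2.npz",im=im,d=d,P=P); save("w2",cv2.resize(im,(800,600),interpolation=cv2.INTER_CUBIC))
for l in ["jaw_knob","jaw_hole","post","spring_hook","hook_plug","eye","eye_plug","stop_face","bar_7"]:
    print(l,[(np.round(r["position"],3).tolist(),round(r["p"],2)) for r in search_frame("wrist",l)][:3])
E
```

```text
[0.57835545 0.09991451 0.32297015] [ 2.55879373e+01  1.56274514e+01  3.84671223e+00 -2.49344116e-02
 -7.82754003e+01 -2.53160758e+01] 3.8
jaw_knob [([0.525, -0.015, 0.034], 0.9)]
jaw_hole [([0.532, -0.016, 0.042], 0.63)]
post [([0.518, -0.002, 0.023], 0.73), ([0.675, 0.062, 0.034], 0.59)]
spring_hook [([0.677, 0.057, 0.036], 0.97), ([0.521, -0.002, 0.021], 0.53)]
hook_plug [([0.679, 0.055, 0.028], 0.93)]
eye [([0.676, 0.088, 0.029], 0.91)]
eye_plug [([0.673, 0.088, 0.029], 0.56), ([0.677, 0.059, 0.034], 0.48)]
stop_face [([0.522, -0.001, 0.019], 0.78)]
bar_7 [([0.562, 0.055, 0.036], 0.83), ([0.385, 0.002, 0.022], 0.72), ([0.553, 0.031, 0.037], 0.67)]
```

View pics/w2.png

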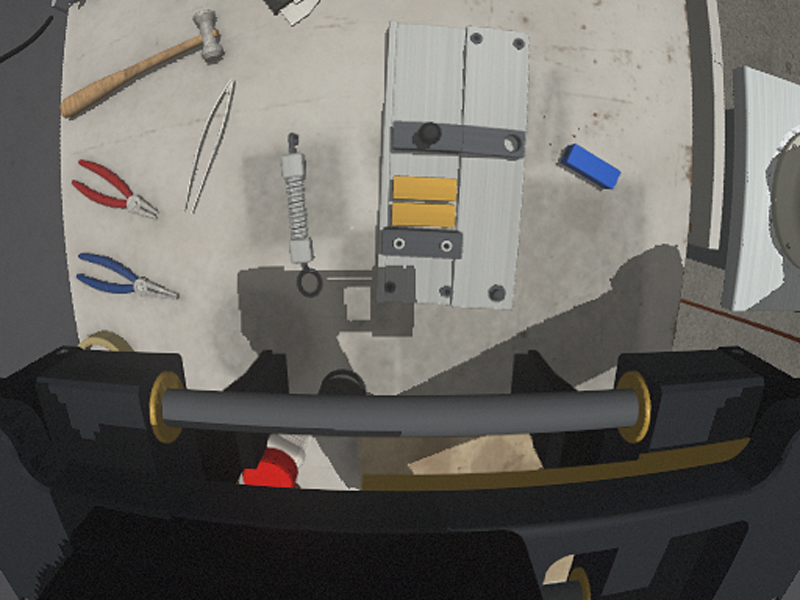

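Clear view (800x600 pixels): knob (429,133), lug hole (511,144), post (497,293), two bars against the stop, hook (293,138), eye (309,283). I'll project these pixels at their known heights.

```bash
cat >> h.py <<'E'
def ray(name,uv,z,s):
    """world points where pixels meet the plane(s) z (wrist: s = state at capture)"""
    c=get_calibration(name); uv=np.atleast_2d(uv).astype(float)
    f=192/np.tan(np.radians(c["fov_y"])/2)
    x=(uv[:,0]-c["cx"])/f; y=(uv[:,1]-c["cy"])/f
    if name=="wrist":
        r=np.hypot(x,y)+1e-9; k=np.tan(r)/r; D=np.stack([x*k,y*k,np.ones(len(x))],-1)
        M=np.array(c["mount"]); R=np.array(s["ee_rot"]); D=D@M[:3,:3].T@R.T; o=M[:3,3]@R.T+np.array(s["tcp_pos"])
    else:
        D=np.stack([x,y,np.ones(len(x))],-1)@np.array(c["attitude"]).T; o=np.array(c["origin"])
    return o+D*((np.asarray(z)-o[2])/D[:,2])[:,None]
def jigxy(p,J): # world xy->jig; J=(x0,y0,yaw deg)
    a=np.radians(J[2]); d=np.asarray(p)[...,:2]-J[:2]
    return np.stack([d[...,0]*np.cos(a)+d[...,1]*np.sin(a),-d[...,0]*np.sin(a)+d[...,1]*np.cos(a)],-1)
E
python3 - <<'E'
from h import *
s=sense(); z=np.load("w2.npz"); P=z["P"]
F=dict(knob=(428.5,131,.073),hole=(511,144,.039),post=(496.5,292,.033),scrA=(399,244,.048),scrB=(447,246,.048),
 jTR=(528,31,.02),jBR=(512,308,.02),jTL=(390,22,.02),slotT=(466,27,.02),slotB=(452,306,.02),stopL=(384,228,.042),stopR=(463,233,.042),
 hook=(293,136,.024),eye=(309,283,.0025),hplug=(293,165,.031),eplug=(301,250,.031),
 b1TL=(392.5,204,.034),b1TR=(456,206,.034),b1BL=(392,224,.034),b1BR=(456,227,.034),b2TL=(393.5,176.5,.034),b2TR=(457,178,.034),
 jawL=(391,149,.04),jawR=(466,152,.04),lug=(524,158,.039))
for k,(u,v,h) in F.items():
    uv=np.array([u,v])/1.5625-.18
    w=ray("wrist",uv,h,s)[0]; i=np.round(uv).astype(int); print(k,np.round(w,4), "depthP",np.round(P[i[1],i[0]],4))
E
```

```text
knob [ 0.5551 -0.0178  0.073 ] depthP [ 0.5546 -0.0172  0.074 ]
hole [ 0.475  -0.0127  0.039 ] depthP [ 0.4698 -0.0144  0.0208]
post [0.483  0.1322 0.033 ] depthP [0.4815 0.1328 0.0322]
scrA [0.5798 0.0839 0.048 ] depthP [0.5794 0.0839 0.0475]
scrB [0.5353 0.0853 0.048 ] depthP [0.5345 0.0849 0.048 ]
jTR [ 0.4518 -0.1352  0.02  ] depthP [ 0.4455 -0.1413  0.0012]
jBR [0.4626 0.152  0.02  ] depthP [0.4565 0.157  0.0018]
jTL [ 0.5897 -0.1371  0.02  ] depthP [ 0.5896 -0.1366  0.0202]
slotT [ 0.5151 -0.1339  0.02  ] depthP [ 0.5115 -0.1413 -0.0008]
slotB [0.5256 0.1503 0.02  ] depthP [0.525  0.151  0.0189]
stopL [0.5938 0.0696 0.042 ] depthP [0.5925 0.07   0.0411]
stopR [0.5198 0.0735 0.042 ] depthP [0.5164 0.0757 0.0205]
hook [ 0.6832 -0.0208  0.024 ] depthP [ 0.6824 -0.0203  0.0259]
eye [0.6743 0.1306 0.0025] depthP [ 6.733e-01  1.311e-01 -1.000e-04]
hplug [0.6816 0.0084 0.031 ] depthP [0.6813 0.0077 0.031 ]
eplug [0.6754 0.0915 0.031 ] depthP [0.6757 0.0919 0.0295]
b1TL [0.5861 0.0474 0.034 ] depthP [0.5854 0.0468 0.0341]
b1TR [0.526  0.0486 0.034 ] depthP [0.5223 0.05   0.0132]
b1BL [0.5865 0.0665 0.034 ] depthP [0.5854 0.0664 0.0318]
b1BR [0.5256 0.0687 0.034 ] depthP [0.5226 0.0698 0.0193]
b2TL [0.5852 0.0213 0.034 ] depthP [0.584  0.0217 0.035 ]
b2TR [0.5255 0.0218 0.034 ] depthP [0.5225 0.0219 0.0111]
jawL [ 0.5876 -0.0044  0.04  ] depthP [ 0.5874 -0.0067  0.0131]
jawR [ 0.5181 -0.0029  0.04  ] depthP [ 0.517  -0.0032  0.0361]
lug [0.4621 0.     0.039 ] depthP [ 0.4566 -0.0011  0.0196]
```

All heights agree. Estimate: jig yaw about -2.2° and origin about (0.5255, 0.008). The stop face is at jig y≈0.064 and the jaw now stands about 74 mm open. I'll grip the knob and slide the jaw back about 102 mm.

arm_command:
  rows:
    - {"fingers": 100,"travel": [6,1.2,5],"roll": 2.5}
    - {"fingers": 100,"travel": [11.8,2.4,10],"roll": 2.5}
    - {"fingers": 80,"travel": [11.8,2.4,15],"roll": 2.5}
    - {"fingers": 60,"travel": [11.8,2.4,19],"roll": 2.5}
    - {"fingers": 60,"travel": [11.8,2.4,22],"roll": 2.5}
    - {"fingers": 60,"travel": [11.8,2.4,24.5],"roll": 2.5}
    - {"fingers": 60,"travel": [11.8,2.4,26.5],"roll": 2.5}
    - {"fingers": 60,"travel": [11.8,2.4,26.5],"roll": 2.5}

```text
time_s: 5.1
tcp_pos: [0.5528, -0.0187, 0.0553]
ee_rot: [[-0.039, -0.999, -0.007], [-0.999, 0.039, -0.002], [0.002, 0.007, -1.0]]
wrist_force: [0.4, -0.1, 0.9]
gripper_width: 0.617
```

arm_command:
  rows:
    - {"fingers": 0,"travel": [0,0,0],"roll": 0}
    - {"fingers": 0,"travel": [0,0,0],"roll": 0}
    - {"fingers": 0,"travel": [0,0,0],"roll": 0}
    - {"fingers": 0,"travel": [0,0,0],"roll": 0}
    - {"fingers": 0,"travel": [0,0,0],"roll": 0}

```text
time_s: 5.6
tcp_pos: [0.5533, -0.0182, 0.0591]
ee_rot: [[-0.039, -0.999, -0.004], [-0.999, 0.039, -0.0], [0.0, 0.004, -1.0]]
wrist_force: [-8.8, 1.0, 6.8]
gripper_width: 0.23
```

arm_command:
  rows:
    - {"fingers": 0,"travel": [0.5,0,0],"roll": 0}
    - {"fingers": 0,"travel": [2,0,0],"roll": 0}
    - {"fingers": 0,"travel": [4,0,0],"roll": 0}
    - {"fingers": 0,"travel": [6,0,0],"roll": 0}
    - {"fingers": 0,"travel": [8,0,0],"roll": 0}
    - {"fingers": 0,"travel": [9.5,0,0],"roll": 0}
    - {"fingers": 0,"travel": [10.2,0,0],"roll": 0}
    - {"fingers": 0,"travel": [10.2,0,0],"roll": 0}
    - {"fingers": 60,"travel": [10.2,0,0],"roll": 0}
    - {"fingers": 60,"travel": [10.2,0,0],"roll": 0}

```text
time_s: 6.6
tcp_pos: [0.5514, -0.1202, 0.0589]
ee_rot: [[-0.039, -0.999, 0.001], [-0.999, 0.039, 0.0], [-0.0, -0.001, -1.0]]
wrist_force: [0.1, -0.5, -0.4]
gripper_width: 0.315
```

arm_command:
  rows:
    - {"fingers": 60,"travel": [0,0,0],"roll": 0}
    - {"fingers": 60,"travel": [0,0,-3],"roll": 0}
    - {"fingers": 100,"travel": [0,0,-7],"roll": 0}
    - {"fingers": 100,"travel": [7,0,-11],"roll": 0}
    - {"fingers": 100,"travel": [12,0,-15],"roll": 0}
    - {"fingers": 100,"travel": [16,0,-18],"roll": 0}
    - {"fingers": 100,"travel": [16,0,-20],"roll": 0}
    - {"fingers": 100,"travel": [16,0,-20],"roll": 0}

```text
time_s: 7.4
tcp_pos: [0.5474, -0.2838, 0.2642]
ee_rot: [[-0.041, -0.999, 0.01], [-0.999, 0.041, -0.005], [0.005, -0.01, -1.0]]
wrist_force: [-0.4, 0.1, -0.1]
gripper_width: 0.976
```

```bash
cat > bars.py <<'E'
from h import *
s=sense(); print(s["tcp_pos"],s["time_s"])
im,d=capture("wrist"); save("w_bars",cv2.resize(im,(800,600)))
hsv=cv2.cvtColor(im,cv2.COLOR_RGB2HSV)
m=cv2.inRange(hsv,(12,110,60),(35,255,255))
n,L,st,c=cv2.connectedComponentsWithStats(m)
P=cloud("wrist",d)
for i in range(1,n):
    if st[i,4]<150: continue
    ys,xs=np.nonzero((L==i)); p=P[ys,xs]
    zt=np.percentile(p[:,2],80); top=np.abs(p[:,2]-zt)<.004
    w=ray("wrist",np.stack([xs,ys],-1)[top],zt,s)[:,:2].astype(np.float32)
    (cx,cy),(a,b),ang=cv2.minAreaRect(w*1000)
    if a<b: a,b,ang=b,a,ang+90
    ang=(ang+90)%180-90
    print("px",c[i].round(),"centre",round(cx),round(cy),"size",round(a),round(b),"len-axis yaw",round(ang,1),"ztop",zt.round(4))
E
python3 bars.py
```

```text
[ 0.54737674 -0.28380732  0.26422592] 7.4
px [288.  54.] centre 502 -442 size 60 22 len-axis yaw 11.9 ztop 0.021
px [317. 104.] centre 465 -373 size 60 22 len-axis yaw 9.7 ztop 0.0211
px [230. 114.] centre 581 -364 size 59 22 len-axis yaw 7.6 ztop 0.021
px [323. 164.] centre 457 -291 size 59 22 len-axis yaw 15.3 ztop 0.0213
px [237. 176.] centre 576 -278 size 60 21 len-axis yaw 16.0 ztop 0.0212
px [106. 259.] centre 593 -315 size 14 5 len-axis yaw 86.5 ztop 0.3424
px [405. 260.] centre 499 -311 size 14 5 len-axis yaw 84.7 ztop 0.3415
px [356. 302.] centre 515 -306 size 78 4 len-axis yaw -1.9 ztop 0.351
```

View pics/w_bars.png

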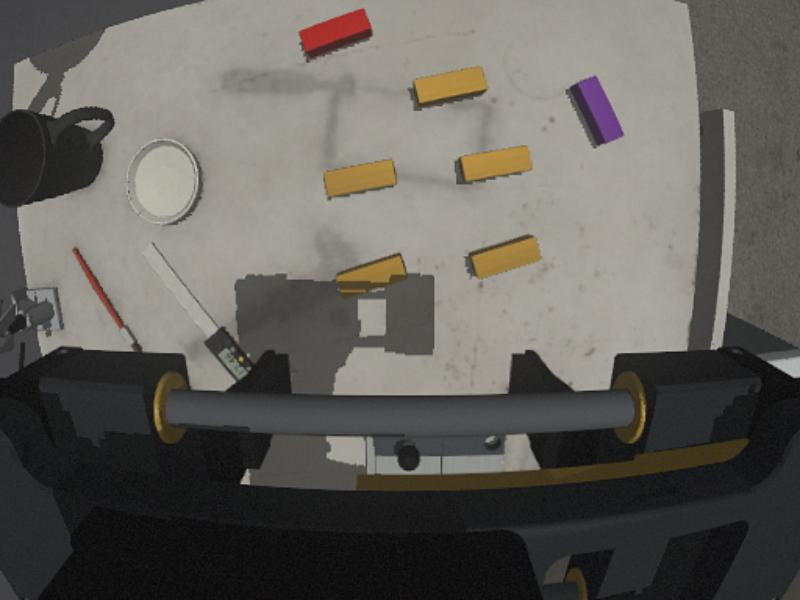

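The jaw slid back and the bars are measured cleanly: A(457,-291), B(576,-278), C(465,-373), D(581,-364), E(502,-442), with yaws of 8 to 16°. I'll grip them by their ends, with the fingers over the lands. The next step is a planning helper.

```bash
cat > plan.py <<'E'
from h import *
def pose():
    s=sense(); R=np.array(s["ee_rot"]); return [*s["tcp_pos"],np.degrees(np.arctan2(R[1,0],R[0,0]))]
def plan(*targets,start=None):
    """relative travel (cm, tool axes) and roll between successive poses (mm,mm,mm,yaw of tool x)"""
    p=start or pose(); p=np.array([p[0]*1e3,p[1]*1e3,p[2]*1e3,p[3]])
    for t in targets:
        t=np.array(t,float); a=np.radians(p[3]); d=(t-p)[:3]/10
        tx=d[0]*np.cos(a)+d[1]*np.sin(a); ty=d[0]*np.sin(a)-d[1]*np.cos(a)
        print("travel [%.2f, %.2f, %.2f] roll %.1f"%(tx,ty,-d[2],-(t[3]-p[3]))); p=t
E
cat > top.py <<'E'
from h import *
im,d=capture("top"); hsv=cv2.cvtColor(im,cv2.COLOR_RGB2HSV); m=cv2.inRange(hsv,(12,110,60),(35,255,255))
n,L,st,c=cv2.connectedComponentsWithStats(m)
for i in range(1,n):
    if 80<st[i,4]<400:
        w=ray("top",c[i],.021,None)[0]; print(np.round(w[:2]*1000),st[i,4])
E
python3 - <<'E'
from plan import *
print(np.round(pose(),4))
print("A"); plan((457,-291,120,-74.7),(457,-291,22,-74.7),(457,-291,150,-74.7),(554.5,7.7,120,-92.2),(554.5,7.7,35,-92.2),(554.5,7.7,150,-92.2),
 (576,-278,120,-74),(576,-278,22,-74),(576,-278,150,-74),(553.6,-17.3,120,-92.2),(553.6,-17.3,35,-92.2))
E
python3 top.py
```

```text
[  0.5469  -0.2828   0.2628 -92.3343]
A
travel [1.19, 8.95, 14.28] roll -17.6
travel [0.00, -0.00, 9.80] roll -0.0
travel [0.00, -0.00, -12.80] roll -0.0
travel [-26.24, -17.29, 3.00] roll 17.5
travel [-0.00, 0.00, 8.50] roll -0.0
travel [-0.00, 0.00, -11.50] roll -0.0
travel [28.47, -3.25, 3.00] roll -18.2
travel [0.00, -0.00, 9.80] roll -0.0
travel [0.00, -0.00, -12.80] roll -0.0
travel [-25.68, -5.03, 3.00] roll 18.2
travel [-0.00, 0.00, 8.50] roll -0.0
[942. 719.] 209
[1018.  435.] 165
[ 576. -276.] 125
[558.  45.] 293
[538. 411.] 221
[ 500. -441.] 148
[ 464. -372.] 145
[ 456. -290.] 145
[434. 515.] 279
[263. 434.] 185
```

arm_command:
  rows:
    - {"fingers": 100,"travel": [0.5,4,5],"roll": -8}
    - {"fingers": 100,"travel": [1.2,8,10],"roll": -16}
    - {"fingers": 100,"travel": [1.2,9,14.3],"roll": -17.6}
    - {"fingers": 100,"travel": [1.2,9,18],"roll": -17.6}
    - {"fingers": 100,"travel": [1.2,9,21],"roll": -17.6}
    - {"fingers": 100,"travel": [1.2,9,23],"roll": -17.6}
    - {"fingers": 100,"travel": [1.2,9,24.1],"roll": -17.6}
    - {"fingers": 100,"travel": [1.2,9,24.1],"roll": -17.6}
    - {"fingers": 100,"travel": [1.2,9,24.1],"roll": -17.6}

```text
time_s: 8.4
tcp_pos: [0.4554, -0.2881, 0.0179]
ee_rot: [[0.267, -0.964, 0.001], [-0.964, -0.267, -0.0], [0.001, -0.001, -1.0]]
wrist_force: [1.3, -0.7, 0.4]
gripper_width: 0.999
```

arm_command:
  rows:
    - {"fingers": 0,"travel": [0,0,0],"roll": 0}
    - {"fingers": 0,"travel": [0,0,0],"roll": 0}
    - {"fingers": 0,"travel": [0,0,0],"roll": 0}
    - {"fingers": 0,"travel": [0,0,0],"roll": 0}

```text
time_s: 8.8
tcp_pos: [0.455, -0.2886, 0.0181]
ee_rot: [[0.266, -0.964, 0.001], [-0.964, -0.266, -0.0], [0.001, -0.001, -1.0]]
wrist_force: [-0.2, 0.3, -0.0]
gripper_width: 0.724
```

arm_command:
  rows:
    - {"fingers": 90,"travel": [0.2,0,-0.4],"roll": 0}
    - {"fingers": 90,"travel": [0.2,0,-0.4],"roll": 0}
    - {"fingers": 90,"travel": [0.2,0,-0.4],"roll": 0}
    - {"fingers": 0,"travel": [0.2,0,-0.4],"roll": 0}
    - {"fingers": 0,"travel": [0.2,0,-0.4],"roll": 0}
    - {"fingers": 0,"travel": [0.2,0,-0.4],"roll": 0}
    - {"fingers": 0,"travel": [0.2,0,-0.4],"roll": 0}
    - {"fingers": 0,"travel": [0.2,0,-0.4],"roll": 0}

```text
time_s: 9.6
tcp_pos: [0.4553, -0.2903, 0.0215]
ee_rot: [[0.266, -0.964, -0.0], [-0.964, -0.266, -0.0], [0.0, 0.0, -1.0]]
wrist_force: [0.3, -0.5, -1.3]
gripper_width: 0.686
```

arm_command:
  rows:
    - {"fingers": 0,"travel": [0,0,-3],"roll": 0}
    - {"fingers": 0,"travel": [0,0,-7],"roll": 0}
    - {"fingers": 0,"travel": [0,0,-11],"roll": 0}
    - {"fingers": 0,"travel": [0,0,-12.5],"roll": 0}
    - {"fingers": 0,"travel": [0,0,-12.5],"roll": 0}

```text
time_s: 10.1
tcp_pos: [0.4567, -0.2908, 0.1492]
ee_rot: [[0.266, -0.964, 0.006], [-0.964, -0.266, -0.002], [0.003, -0.005, -1.0]]
wrist_force: [0.6, -0.1, -1.0]
gripper_width: 0.684
```

```bash
python3 - <<'E'
from plan import *
print(np.round(pose(),4),sense()["gripper_width"])
plan((554.5,7.7,120,-92.2))
E
```

```text
[  0.4567  -0.2908   0.1492 -74.585 ] 0.6842661278776947
travel [-26.18, -17.36, 2.92] roll 17.6
```

arm_command:
  rows:
    - {"fingers": 0,"travel": [-2,-1.3,0],"roll": 3}
    - {"fingers": 0,"travel": [-5.5,-3.6,0],"roll": 6}
    - {"fingers": 0,"travel": [-9,-6,0],"roll": 9}
    - {"fingers": 0,"travel": [-13,-8.6,0],"roll": 12}
    - {"fingers": 0,"travel": [-17,-11.3,0],"roll": 15}
    - {"fingers": 0,"travel": [-21,-14,0],"roll": 17.6}
    - {"fingers": 0,"travel": [-24.5,-16.3,1],"roll": 17.6}
    - {"fingers": 0,"travel": [-26.2,-17.4,2.9],"roll": 17.6}
    - {"fingers": 0,"travel": [-26.2,-17.4,2.9],"roll": 17.6}
    - {"fingers": 0,"travel": [-26.2,-17.4,2.9],"roll": 17.6}

```text
time_s: 11.1
tcp_pos: [0.5521, 0.0084, 0.1155]
ee_rot: [[-0.038, -0.999, -0.005], [-0.999, 0.038, -0.001], [0.001, 0.005, -1.0]]
wrist_force: [0.8, -0.3, -0.7]
gripper_width: 0.691
```

```bash
python3 - <<'E'
from plan import *
print(np.round(pose(),4),sense()["gripper_width"])
plan((554.5,7.7,50,-92.2))
im,d=capture("wrist"); save("place",im)
E
```

```text
[ 5.52100e-01  8.40000e-03  1.15500e-01 -9.21515e+01] 0.69135637024809
travel [0.06, -0.24, 6.55] roll 0.0
```

View pics/place.png

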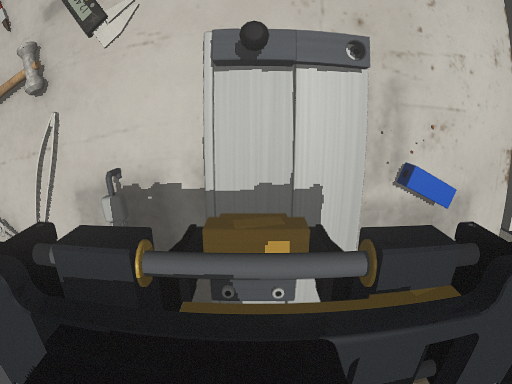

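The bar is held level over the slot and the two bars by the stop are in view, so I'll lower it.

arm_command:
  rows:
    - {"fingers": 0,"travel": [0.1,-0.2,3],"roll": 0}
    - {"fingers": 0,"travel": [0.1,-0.2,5],"roll": 0}
    - {"fingers": 0,"travel": [0.1,-0.2,6.5],"roll": 0}
    - {"fingers": 0,"travel": [0.1,-0.2,7.3],"roll": 0}
    - {"fingers": 0,"travel": [0.1,-0.2,7.3],"roll": 0}
    - {"fingers": 0,"travel": [0.1,-0.2,7.3],"roll": 0}

```text
time_s: 11.75
tcp_pos: [0.5559, 0.0069, 0.0453]
ee_rot: [[-0.039, -0.999, 0.001], [-0.999, 0.039, 0.0], [-0.0, -0.001, -1.0]]
wrist_force: [-0.5, -0.1, -1.0]
gripper_width: 0.683
```

arm_command:
  rows:
    - {"fingers": 0,"travel": [0,0.15,0.5],"roll": 0}
    - {"fingers": 0,"travel": [0,0.15,1.0],"roll": 0}
    - {"fingers": 0,"travel": [0,0.15,1.0],"roll": 0}
    - {"fingers": 0,"travel": [0,0.15,1.0],"roll": 0}

```text
time_s: 12.15
tcp_pos: [0.5539, 0.0075, 0.0345]
ee_rot: [[-0.038, -0.999, -0.0], [-0.999, 0.038, -0.0], [0.0, 0.0, -1.0]]
wrist_force: [-1.0, -0.7, -1.4]
gripper_width: 0.688
```

arm_command:
  rows:
    - {"fingers": 95,"travel": [0,0,0],"roll": 0}
    - {"fingers": 95,"travel": [0,0,0],"roll": 0}
    - {"fingers": 95,"travel": [0,0,-1],"roll": 0}
    - {"fingers": 95,"travel": [0,0,-5],"roll": 0}
    - {"fingers": 100,"travel": [0,0,-10],"roll": 0}
    - {"fingers": 100,"travel": [0,0,-11.5],"roll": 0}
    - {"fingers": 100,"travel": [0,0,-11.5],"roll": 0}

```text
time_s: 12.85
tcp_pos: [0.5561, 0.0079, 0.1541]
ee_rot: [[-0.038, -0.999, 0.009], [-0.999, 0.038, 0.002], [-0.002, -0.009, -1.0]]
wrist_force: [-0.5, 0.0, 0.4]
gripper_width: 0.99
```

```bash
python3 top.py; python3 - <<'E'
from plan import *
print(np.round(pose(),4),sense()["gripper_width"])
plan((576,-278,120,-74),(576,-278,24,-74),(576,-278,150,-74),(553.6,-17.3,120,-92.2),(553.6,-17.3,35,-92.2))
E
```

```text
[941. 718.] 215
[1021.  438.] 176
[ 580. -363.] 139
[ 575. -277.] 139
[563.  35.] 88
[529. 410.] 185
[ 501. -441.] 145
[ 464. -373.] 142
[433. 515.] 280
[286. 426.] 262
[ 5.54500e-01  7.70000e-03  1.51700e-01 -9.21991e+01] 0.9921799606411937
travel [28.46, -3.24, 3.17] roll -18.2
travel [0.00, -0.00, 9.60] roll -0.0
travel [0.00, -0.00, -12.60] roll -0.0
travel [-25.68, -5.03, 3.00] roll 18.2
travel [-0.00, 0.00, 8.50] roll -0.0
```

arm_command:
  rows:
    - {"fingers": 100,"travel": [4,-0.5,0],"roll": -3}
    - {"fingers": 100,"travel": [8.5,-1,0],"roll": -6}
    - {"fingers": 100,"travel": [13,-1.5,0],"roll": -9}
    - {"fingers": 100,"travel": [18,-2,0],"roll": -12}
    - {"fingers": 100,"travel": [22.5,-2.6,0],"roll": -15}
    - {"fingers": 100,"travel": [26.5,-3,1],"roll": -18.2}
    - {"fingers": 100,"travel": [28.5,-3.2,4],"roll": -18.2}
    - {"fingers": 100,"travel": [28.5,-3.2,8],"roll": -18.2}
    - {"fingers": 100,"travel": [28.5,-3.2,11.5],"roll": -18.2}
    - {"fingers": 100,"travel": [28.5,-3.2,12.8],"roll": -18.2}

```text
time_s: 13.9
tcp_pos: [0.5709, -0.2779, 0.0161]
ee_rot: [[0.274, -0.962, -0.01], [-0.962, -0.274, 0.003], [-0.006, 0.009, -1.0]]
wrist_force: [-0.4, -0.0, -0.0]
gripper_width: 1.0
```

arm_command:
  rows:
    - {"fingers": 100,"travel": [0,0,0],"roll": 0}
    - {"fingers": 100,"travel": [0,0,0],"roll": 0}
    - {"fingers": 0,"travel": [0,0,0],"roll": 0}
    - {"fingers": 0,"travel": [0,0,0],"roll": 0}
    - {"fingers": 0,"travel": [0,0,0],"roll": 0}
    - {"fingers": 0,"travel": [0,0,0],"roll": 0}
    - {"fingers": 0,"travel": [0,0,0],"roll": 0}

```text
time_s: 14.6
tcp_pos: [0.5752, -0.2786, 0.0222]
ee_rot: [[0.276, -0.961, 0.001], [-0.961, -0.276, -0.0], [0.0, -0.001, -1.0]]
wrist_force: [-0.0, 0.3, 2.5]
gripper_width: 0.684
```

arm_command:
  rows:
    - {"fingers": 0,"travel": [0,0,-3],"roll": 0}
    - {"fingers": 0,"travel": [0,0,-7],"roll": 0}
    - {"fingers": 0,"travel": [0,0,-11],"roll": 0}
    - {"fingers": 0,"travel": [0,0,-12.8],"roll": 0}

```text
time_s: 15.0
tcp_pos: [0.5766, -0.2793, 0.1539]
ee_rot: [[0.276, -0.961, 0.006], [-0.961, -0.276, -0.002], [0.004, -0.005, -1.0]]
wrist_force: [1.6, -0.0, -0.1]
gripper_width: 0.686
```

arm_command:
  rows:
    - {"fingers": 0,"travel": [-3,-0.6,0],"roll": 3}
    - {"fingers": 0,"travel": [-7,-1.4,0],"roll": 6}
    - {"fingers": 0,"travel": [-11,-2.2,0],"roll": 9}
    - {"fingers": 0,"travel": [-15,-3,0],"roll": 12}
    - {"fingers": 0,"travel": [-19,-3.8,0],"roll": 15}
    - {"fingers": 0,"travel": [-23,-4.6,1],"roll": 18.2}
    - {"fingers": 0,"travel": [-25.7,-5,4],"roll": 18.2}
    - {"fingers": 0,"travel": [-25.7,-5,7],"roll": 18.2}
    - {"fingers": 0,"travel": [-25.7,-5,8.5],"roll": 18.2}
    - {"fingers": 0,"travel": [-25.7,-5,9],"roll": 18.2}

```text
time_s: 16.0
tcp_pos: [0.5505, -0.0177, 0.0574]
ee_rot: [[-0.038, -0.999, -0.005], [-0.999, 0.038, -0.001], [0.001, 0.005, -1.0]]
wrist_force: [-0.3, -0.1, -0.4]
gripper_width: 0.689
```

arm_command:
  rows:
    - {"fingers": 0,"travel": [0,0,0],"roll": 0}
    - {"fingers": 0,"travel": [0,0,0],"roll": 0}
    - {"fingers": 0,"travel": [0,0,0],"roll": 0}

```text
time_s: 16.3
tcp_pos: [0.553, -0.0179, 0.0607]
ee_rot: [[-0.039, -0.999, 0.002], [-0.999, 0.039, 0.0], [-0.001, -0.002, -1.0]]
wrist_force: [0.3, -0.1, -1.6]
gripper_width: 0.684
```

arm_command:
  rows:
    - {"fingers": 0,"travel": [0,0,1],"roll": 0}
    - {"fingers": 0,"travel": [0,0,2],"roll": 0}
    - {"fingers": 0,"travel": [0,0,2.5],"roll": 0}
    - {"fingers": 0,"travel": [0,0,2.5],"roll": 0}
    - {"fingers": 0,"travel": [0,0,2.5],"roll": 0}

```text
time_s: 16.8
tcp_pos: [0.5519, -0.0178, 0.0341]
ee_rot: [[-0.038, -0.999, -0.001], [-0.999, 0.038, -0.0], [0.0, 0.001, -1.0]]
wrist_force: [-0.8, 0.9, 0.0]
gripper_width: 0.688
```

arm_command:
  rows:
    - {"fingers": 95,"travel": [0,0,0],"roll": 0}
    - {"fingers": 95,"travel": [0,0,0],"roll": 0}
    - {"fingers": 95,"travel": [0,0,-1],"roll": 0}
    - {"fingers": 95,"travel": [0,0,-5],"roll": 0}
    - {"fingers": 100,"travel": [0,0,-10],"roll": 0}
    - {"fingers": 100,"travel": [0,0,-11.5],"roll": 0}
    - {"fingers": 100,"travel": [0,0,-11.5],"roll": 0}
    - {"fingers": 100,"travel": [0,0,-11.5],"roll": 0}

```text
time_s: 17.6
tcp_pos: [0.5518, -0.0177, 0.1499]
ee_rot: [[-0.039, -0.999, 0.0], [-0.999, 0.039, 0.001], [-0.001, -0.0, -1.0]]
wrist_force: [-0.2, -0.3, -0.9]
gripper_width: 0.999
```

```bash
python3 top.py; python3 - <<'E'
from plan import *
print(np.round(pose(),4),sense()["gripper_width"])
plan((465,-373,150,-80.3),(465,-373,24,-80.3),(465,-373,150,-80.3),(552.6,-42.3,150,-92.2),(552.6,-42.3,35,-92.2))
E
```

```text
[944. 718.] 212
[1021.  439.] 179
[ 580. -363.] 137
[559.  54.] 181
[534. 411.] 229
[556.  -2.] 120
[ 500. -441.] 146
[ 464. -373.] 138
[440. 551.] 91
[431. 496.] 183
[263. 435.] 174
[ 5.51300e-01 -1.79000e-02  1.48900e-01 -9.22147e+01] 0.9995708209929816
travel [35.82, 7.25, -0.11] roll -11.9
travel [0.00, -0.00, 12.60] roll -0.0
travel [0.00, -0.00, -12.60] roll -0.0
travel [-31.12, -14.21, -0.00] roll 11.9
travel [-0.00, 0.00, 11.50] roll -0.0
```

arm_command:
  rows:
    - {"fingers": 100,"travel": [4,0.8,0],"roll": -2}
    - {"fingers": 100,"travel": [8.5,1.7,0],"roll": -4}
    - {"fingers": 100,"travel": [13,2.6,0],"roll": -6}
    - {"fingers": 100,"travel": [18,3.6,0],"roll": -8}
    - {"fingers": 100,"travel": [22.5,4.5,0],"roll": -10}
    - {"fingers": 100,"travel": [27,5.4,0],"roll": -11.9}
    - {"fingers": 100,"travel": [31.5,6.3,1],"roll": -11.9}
    - {"fingers": 100,"travel": [35,7.2,4],"roll": -11.9}
    - {"fingers": 100,"travel": [35.8,7.2,8],"roll": -11.9}
    - {"fingers": 100,"travel": [35.8,7.2,10],"roll": -11.9}

```text
time_s: 18.65
tcp_pos: [0.4628, -0.3731, 0.0443]
ee_rot: [[0.164, -0.986, -0.008], [-0.986, -0.164, 0.004], [-0.005, 0.007, -1.0]]
wrist_force: [-0.1, 1.0, -0.5]
gripper_width: 1.0
```

arm_command:
  rows:
    - {"fingers": 100,"travel": [0,0,1.5],"roll": 0}
    - {"fingers": 100,"travel": [0,0,2.5],"roll": 0}
    - {"fingers": 100,"travel": [0,0,2.5],"roll": 0}
    - {"fingers": 0,"travel": [0,0,2.5],"roll": 0}
    - {"fingers": 0,"travel": [0,0,2.5],"roll": 0}
    - {"fingers": 0,"travel": [0,0,2.5],"roll": 0}
    - {"fingers": 0,"travel": [0,0,2.5],"roll": 0}
    - {"fingers": 0,"travel": [0,0,2.5],"roll": 0}

```text
time_s: 19.45
tcp_pos: [0.4663, -0.3728, 0.0252]
ee_rot: [[0.169, -0.986, -0.0], [-0.986, -0.169, -0.0], [0.0, 0.0, -1.0]]
wrist_force: [-0.7, 1.1, 4.0]
gripper_width: 0.684
```

arm_command:
  rows:
    - {"fingers": 0,"travel": [0,0,-2],"roll": 0}
    - {"fingers": 0,"travel": [0,0,-5],"roll": 0}
    - {"fingers": 0,"travel": [0,0,-9],"roll": 0}
    - {"fingers": 0,"travel": [0,0,-12.5],"roll": 0}

```text
time_s: 19.85
tcp_pos: [0.4665, -0.3727, 0.1511]
ee_rot: [[0.169, -0.986, 0.001], [-0.986, -0.169, -0.0], [0.0, -0.0, -1.0]]
wrist_force: [0.8, 0.6, -0.4]
gripper_width: 0.68
```

arm_command:
  rows:
    - {"fingers": 0,"travel": [-3,-1.4,0],"roll": 2}
    - {"fingers": 0,"travel": [-6,-2.8,0],"roll": 4}
    - {"fingers": 0,"travel": [-10,-4.6,0],"roll": 6}
    - {"fingers": 0,"travel": [-14,-6.4,0],"roll": 8}
    - {"fingers": 0,"travel": [-18,-8.2,0],"roll": 10}
    - {"fingers": 0,"travel": [-22,-10,0],"roll": 11.9}
    - {"fingers": 0,"travel": [-26,-11.8,0],"roll": 11.9}
    - {"fingers": 0,"travel": [-29.5,-13.4,2],"roll": 11.9}
    - {"fingers": 0,"travel": [-31.1,-14.2,5],"roll": 11.9}
    - {"fingers": 0,"travel": [-31.1,-14.2,8],"roll": 11.9}

```text
time_s: 20.85
tcp_pos: [0.5554, -0.0395, 0.0693]
ee_rot: [[-0.035, -0.999, 0.003], [-0.999, 0.035, 0.001], [-0.001, -0.003, -1.0]]
wrist_force: [0.0, -0.1, -1.3]
gripper_width: 0.69
```

arm_command:
  rows:
    - {"fingers": 0,"travel": [0,0,0.8],"roll": 0}
    - {"fingers": 0,"travel": [0,0,0.8],"roll": 0}
    - {"fingers": 0,"travel": [0,0,0.8],"roll": 0}
    - {"fingers": 0,"travel": [0,0,0.8],"roll": 0}

```text
time_s: 21.25
tcp_pos: [0.5552, -0.0426, 0.0632]
ee_rot: [[-0.039, -0.999, 0.003], [-0.999, 0.039, 0.0], [-0.001, -0.003, -1.0]]
wrist_force: [0.4, -1.0, -1.3]
gripper_width: 0.683
```

arm_command:
  rows:
    - {"fingers": 0,"travel": [0,0.2,1],"roll": 0}
    - {"fingers": 0,"travel": [0,0.2,2],"roll": 0}
    - {"fingers": 0,"travel": [0,0.2,2.5],"roll": 0}
    - {"fingers": 0,"travel": [0,0.2,2.5],"roll": 0}
    - {"fingers": 0,"travel": [0,0.2,2.5],"roll": 0}

```text
time_s: 21.75
tcp_pos: [0.5513, -0.0424, 0.0371]
ee_rot: [[-0.038, -0.999, -0.002], [-0.999, 0.038, -0.001], [0.001, 0.002, -1.0]]
wrist_force: [-3.4, 0.6, 7.6]
gripper_width: 0.682
```

arm_command:
  rows:
    - {"fingers": 95,"travel": [0,0,0],"roll": 0}
    - {"fingers": 95,"travel": [0,0,0],"roll": 0}
    - {"fingers": 95,"travel": [0,0,-1],"roll": 0}
    - {"fingers": 95,"travel": [0,0,-5],"roll": 0}
    - {"fingers": 100,"travel": [0,0,-10],"roll": 0}
    - {"fingers": 100,"travel": [0,0,-11.5],"roll": 0}
    - {"fingers": 100,"travel": [0,0,-11.5],"roll": 0}
    - {"fingers": 100,"travel": [0,0,-11.5],"roll": 0}

```text
time_s: 22.55
tcp_pos: [0.5517, -0.0422, 0.1516]
ee_rot: [[-0.039, -0.999, 0.0], [-0.999, 0.039, 0.0], [-0.0, -0.0, -1.0]]
wrist_force: [-0.1, 1.1, 0.0]
gripper_width: 0.998
```

```bash
python3 top.py; python3 - <<'E'
from plan import *
print(np.round(pose(),4),sense()["gripper_width"])
plan((581,-364,150,-82.4),(581,-364,24,-82.4),(581,-364,150,-82.4),(551.7,-67.3,150,-92.2),(551.7,-67.3,35,-92.2))
E
```

```text
[949. 717.] 227
[1018.  436.] 168
[ 579. -363.] 135
[556.  45.] 283
[537. 412.] 221
[ 501. -441.] 146
[437. 547.] 104
[431. 494.] 167
[288. 424.] 270
[ 5.51200e-01 -4.23000e-02  1.50700e-01 -9.22174e+01] 0.9967778267472824
travel [32.04, -4.22, 0.07] roll -9.8
travel [0.00, -0.00, 12.60] roll -0.0
travel [0.00, -0.00, -12.60] roll -0.0
travel [-29.80, -1.02, -0.00] roll 9.8
travel [-0.00, 0.00, 11.50] roll -0.0
```

arm_command:
  rows:
    - {"fingers": 100,"travel": [4,-0.5,0],"roll": -2}
    - {"fingers": 100,"travel": [8.5,-1,0],"roll": -4}
    - {"fingers": 100,"travel": [13,-1.7,0],"roll": -6}
    - {"fingers": 100,"travel": [18,-2.4,0],"roll": -8}
    - {"fingers": 100,"travel": [22.5,-3,0],"roll": -9.8}
    - {"fingers": 100,"travel": [27,-3.6,0],"roll": -9.8}
    - {"fingers": 100,"travel": [31,-4.2,2],"roll": -9.8}
    - {"fingers": 100,"travel": [32,-4.2,6],"roll": -9.8}
    - {"fingers": 100,"travel": [32,-4.2,9],"roll": -9.8}
    - {"fingers": 100,"travel": [32,-4.2,10],"roll": -9.8}

```text
time_s: 23.6
tcp_pos: [0.5779, -0.3628, 0.045]
ee_rot: [[0.13, -0.991, -0.011], [-0.991, -0.13, 0.005], [-0.006, 0.01, -1.0]]
wrist_force: [-0.2, 0.3, -0.9]
gripper_width: 1.001
```

arm_command:
  rows:
    - {"fingers": 100,"travel": [0,0,1.5],"roll": 0}
    - {"fingers": 100,"travel": [0,0,2.8],"roll": 0}
    - {"fingers": 100,"travel": [0,0,2.8],"roll": 0}
    - {"fingers": 0,"travel": [0,0,2.8],"roll": 0}
    - {"fingers": 0,"travel": [0,0,2.8],"roll": 0}
    - {"fingers": 0,"travel": [0,0,2.8],"roll": 0}
    - {"fingers": 0,"travel": [0,0,2.8],"roll": 0}
    - {"fingers": 0,"travel": [0,0,2.8],"roll": 0}

```text
time_s: 24.4
tcp_pos: [0.5817, -0.3636, 0.0243]
ee_rot: [[0.132, -0.991, 0.0], [-0.991, -0.132, -0.0], [0.0, -0.0, -1.0]]
wrist_force: [-1.6, 0.4, 2.4]
gripper_width: 0.686
```

arm_command:
  rows:
    - {"fingers": 0,"travel": [0,0,-2],"roll": 0}
    - {"fingers": 0,"travel": [0,0,-5],"roll": 0}
    - {"fingers": 0,"travel": [0,0,-9],"roll": 0}
    - {"fingers": 0,"travel": [0,0,-12.5],"roll": 0}

```text
time_s: 24.8
tcp_pos: [0.5817, -0.3635, 0.1498]
ee_rot: [[0.132, -0.991, -0.0], [-0.991, -0.132, 0.0], [-0.0, 0.0, -1.0]]
wrist_force: [0.7, -0.7, -1.6]
gripper_width: 0.684
```

arm_command:
  rows:
    - {"fingers": 0,"travel": [-3,-0.1,0],"roll": 2}
    - {"fingers": 0,"travel": [-6,-0.2,0],"roll": 4}
    - {"fingers": 0,"travel": [-10,-0.3,0],"roll": 6}
    - {"fingers": 0,"travel": [-14,-0.5,0],"roll": 8}
    - {"fingers": 0,"travel": [-18,-0.6,0],"roll": 9.8}
    - {"fingers": 0,"travel": [-22,-0.8,0],"roll": 9.8}
    - {"fingers": 0,"travel": [-26,-0.9,0],"roll": 9.8}
    - {"fingers": 0,"travel": [-29,-1,2],"roll": 9.8}
    - {"fingers": 0,"travel": [-29.8,-1,5],"roll": 9.8}
    - {"fingers": 0,"travel": [-29.8,-1,8],"roll": 9.8}

```text
time_s: 25.8
tcp_pos: [0.5523, -0.065, 0.0684]
ee_rot: [[-0.036, -0.999, 0.002], [-0.999, 0.036, 0.001], [-0.001, -0.002, -1.0]]
wrist_force: [0.1, 1.0, -1.1]
gripper_width: 0.686
```

arm_command:
  rows:
    - {"fingers": 0,"travel": [0,0,0.8],"roll": 0}
    - {"fingers": 0,"travel": [0,0,0.8],"roll": 0}
    - {"fingers": 0,"travel": [0,0,0.8],"roll": 0}
    - {"fingers": 0,"travel": [0,0,0.8],"roll": 0}

```text
time_s: 26.2
tcp_pos: [0.5535, -0.0671, 0.0621]
ee_rot: [[-0.039, -0.999, 0.003], [-0.999, 0.039, 0.0], [-0.0, -0.003, -1.0]]
wrist_force: [0.0, 0.0, -0.3]
gripper_width: 0.686
```

arm_command:
  rows:
    - {"fingers": 0,"travel": [0,0.1,1],"roll": 0}
    - {"fingers": 0,"travel": [0,0.1,2],"roll": 0}
    - {"fingers": 0,"travel": [0,0.1,2.5],"roll": 0}
    - {"fingers": 0,"travel": [0,0.1,2.5],"roll": 0}
    - {"fingers": 0,"travel": [0,0.1,2.5],"roll": 0}

```text
time_s: 26.7
tcp_pos: [0.5505, -0.067, 0.0362]
ee_rot: [[-0.038, -0.999, -0.002], [-0.999, 0.038, -0.001], [0.001, 0.002, -1.0]]
wrist_force: [-2.9, 1.1, 6.8]
gripper_width: 0.681
```

arm_command:
  rows:
    - {"fingers": 95,"travel": [0,0,0],"roll": 0}
    - {"fingers": 95,"travel": [0,0,0],"roll": 0}
    - {"fingers": 95,"travel": [0,0,-1],"roll": 0}
    - {"fingers": 95,"travel": [0,0,-5],"roll": 0}
    - {"fingers": 100,"travel": [0,0,-10],"roll": 0}
    - {"fingers": 100,"travel": [-5,-1,-14],"roll": 0}
    - {"fingers": 100,"travel": [-9,-2,-17],"roll": 0}
    - {"fingers": 100,"travel": [-12,-2,-20],"roll": 0}
    - {"fingers": 100,"travel": [-14,-2,-22],"roll": 0}
    - {"fingers": 100,"travel": [-14,-2,-22],"roll": 0}

```text
time_s: 27.7
tcp_pos: [0.579, 0.0755, 0.2606]
ee_rot: [[-0.034, -0.999, 0.01], [-0.999, 0.034, 0.003], [-0.003, -0.01, -1.0]]
wrist_force: [-0.5, -0.7, 0.3]
gripper_width: 0.998
```

arm_command:
  rows:
    - {"fingers": 100,"travel": [0,0,0],"roll": 0}
    - {"fingers": 100,"travel": [0,0,0],"roll": 0}

```text
time_s: 27.9
tcp_pos: [0.5757, 0.0716, 0.2544]
ee_rot: [[-0.039, -0.999, -0.002], [-0.999, 0.039, -0.001], [0.001, 0.002, -1.0]]
wrist_force: [0.6, -1.0, 0.4]
gripper_width: 1.001
```

```bash
python3 bars.py
```

```text
[0.57570013 0.07155949 0.25442844] 27.9
px [271.  75.] centre 552 -54 size 59 46 len-axis yaw -2.4 ztop 0.0344
px [271. 104.] centre 553 -17 size 58 21 len-axis yaw -2.3 ztop 0.0344
px [270. 123.] centre 555 6 size 59 21 len-axis yaw -1.9 ztop 0.0343
px [270. 142.] centre 556 32 size 59 21 len-axis yaw -1.6 ztop 0.0343
px [270. 162.] centre 556 57 size 59 22 len-axis yaw -2.0 ztop 0.0344
px [104. 260.] centre 622 39 size 14 5 len-axis yaw 88.6 ztop 0.3331
px [407. 260.] centre 528 43 size 14 5 len-axis yaw 88.3 ztop 0.3334
px [359. 301.] centre 544 48 size 76 4 len-axis yaw -2.3 ztop 0.3426
```

View pics/w_bars.png

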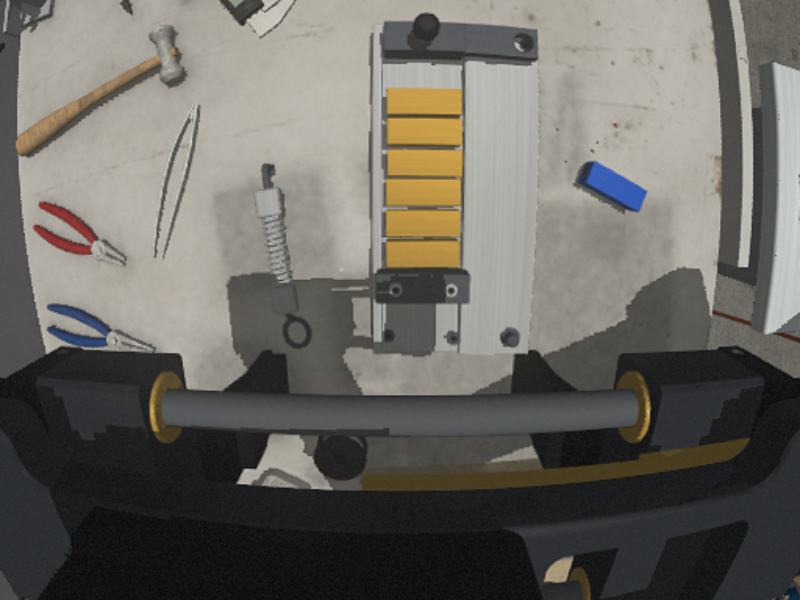

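Six bars lie flat in the row, rows 100 to 255 at column 425. The jaw is clear of them at the top, with its knob at (426,26). I'll slide it up to close the row.

arm_command:
  rows:
    - {"fingers": 100,"travel": [5,0.5,2],"roll": 0}
    - {"fingers": 100,"travel": [10,1,5],"roll": 0}
    - {"fingers": 80,"travel": [15,1.5,8],"roll": 0}
    - {"fingers": 60,"travel": [19,1.7,11],"roll": 0}
    - {"fingers": 60,"travel": [19.3,1.7,14],"roll": 0}
    - {"fingers": 60,"travel": [19.3,1.7,16],"roll": 0}
    - {"fingers": 60,"travel": [19.3,1.7,18],"roll": 0}
    - {"fingers": 60,"travel": [19.3,1.7,19],"roll": 0}
    - {"fingers": 60,"travel": [19.3,1.7,19.6],"roll": 0}
    - {"fingers": 60,"travel": [19.3,1.7,19.6],"roll": 0}

```text
time_s: 28.95
tcp_pos: [0.5518, -0.1201, 0.059]
ee_rot: [[-0.039, -0.999, -0.001], [-0.999, 0.039, -0.0], [0.0, 0.001, -1.0]]
wrist_force: [-0.7, -0.0, 0.6]
gripper_width: 0.601
```

arm_command:
  rows:
    - {"fingers": 60,"travel": [0,0,0],"roll": 0}
    - {"fingers": 0,"travel": [0,0,0],"roll": 0}
    - {"fingers": 0,"travel": [0,0,0],"roll": 0}
    - {"fingers": 0,"travel": [0,0,0],"roll": 0}
    - {"fingers": 0,"travel": [0,0,0],"roll": 0}
    - {"fingers": 0,"travel": [0,0,0],"roll": 0}

```text
time_s: 29.55
tcp_pos: [0.5489, -0.1199, 0.0593]
ee_rot: [[-0.039, -0.999, -0.008], [-0.999, 0.039, 0.0], [0.0, 0.008, -1.0]]
wrist_force: [-10.5, 2.6, 7.7]
gripper_width: 0.233
```

arm_command:
  rows:
    - {"fingers": 0,"travel": [-0.3,0,0],"roll": 0}
    - {"fingers": 0,"travel": [-1,0,0],"roll": 0}
    - {"fingers": 0,"travel": [-1.8,0,0],"roll": 0}
    - {"fingers": 0,"travel": [-2.6,0,0],"roll": 0}
    - {"fingers": 0,"travel": [-3.2,0,0],"roll": 0}
    - {"fingers": 0,"travel": [-3.7,0,0],"roll": 0}
    - {"fingers": 0,"travel": [-4.1,0,0],"roll": 0}
    - {"fingers": 0,"travel": [-4.1,0,0],"roll": 0}

```text
time_s: 30.35
tcp_pos: [0.5501, -0.0796, 0.0592]
ee_rot: [[-0.039, -0.999, -0.008], [-0.999, 0.039, -0.001], [0.002, 0.008, -1.0]]
wrist_force: [-6.4, -1.7, 5.0]
gripper_width: 0.209
```

arm_command:
  rows:
    - {"fingers": 0,"travel": [-0.15,0,0],"roll": 0}
    - {"fingers": 0,"travel": [-0.3,0,0],"roll": 0}
    - {"fingers": 0,"travel": [-0.3,0,0],"roll": 0}

```text
time_s: 30.65
tcp_pos: [0.5502, -0.0773, 0.0593]
ee_rot: [[-0.039, -0.999, -0.008], [-0.999, 0.039, -0.002], [0.002, 0.008, -1.0]]
wrist_force: [-7.1, -3.3, 5.7]
gripper_width: 0.212
```

arm_command:
  rows:
    - {"fingers": 0,"travel": [-0.15,0,0],"roll": 0}
    - {"fingers": 0,"travel": [-0.25,0,0],"roll": 0}
    - {"fingers": 0,"travel": [-0.25,0,0],"roll": 0}

```text
time_s: 30.95
tcp_pos: [0.5503, -0.0752, 0.0593]
ee_rot: [[-0.039, -0.999, -0.008], [-0.999, 0.039, -0.002], [0.003, 0.008, -1.0]]
wrist_force: [-6.2, -5.4, 5.5]
gripper_width: 0.208
```

arm_command:
  rows:
    - {"fingers": 0,"travel": [-0.1,0,0],"roll": 0}
    - {"fingers": 0,"travel": [-0.2,0,0],"roll": 0}
    - {"fingers": 0,"travel": [-0.2,0,0],"roll": 0}

```text
time_s: 31.25
tcp_pos: [0.5504, -0.0733, 0.0592]
ee_rot: [[-0.039, -0.999, -0.008], [-0.999, 0.039, -0.002], [0.003, 0.008, -1.0]]
wrist_force: [-5.4, -5.3, 6.3]
gripper_width: 0.214
```

arm_command:
  rows:
    - {"fingers": 0,"travel": [-0.1,0,0],"roll": 0}
    - {"fingers": 0,"travel": [-0.2,0,0],"roll": 0}
    - {"fingers": 0,"travel": [-0.2,0,0],"roll": 0}

```text
time_s: 31.55
tcp_pos: [0.5504, -0.0722, 0.0593]
ee_rot: [[-0.039, -0.999, -0.009], [-0.999, 0.039, -0.004], [0.004, 0.009, -1.0]]
wrist_force: [-5.0, -10.2, 4.3]
gripper_width: 0.213
```

The force rose to 10 N, so the row is closed. I'll release and look at the hole, post and spring.

arm_command:
  rows:
    - {"fingers": 60,"travel": [0,0,0],"roll": 0}
    - {"fingers": 60,"travel": [0,0,0],"roll": 0}
    - {"fingers": 60,"travel": [0,0,0],"roll": 0}
    - {"fingers": 60,"travel": [0,0,-4],"roll": 0}
    - {"fingers": 100,"travel": [-4,-0.5,-8],"roll": 0}
    - {"fingers": 100,"travel": [-8,-1,-12],"roll": 0}
    - {"fingers": 100,"travel": [-12,-2,-16],"roll": 0}
    - {"fingers": 100,"travel": [-14.5,-2,-19],"roll": 0}
    - {"fingers": 100,"travel": [-14.5,-2,-19.6],"roll": 0}
    - {"fingers": 100,"travel": [-14.5,-2,-19.6],"roll": 0}

```text
time_s: 32.55
tcp_pos: [0.5813, 0.077, 0.2585]
ee_rot: [[-0.035, -0.999, 0.007], [-0.999, 0.035, 0.002], [-0.003, -0.007, -1.0]]
wrist_force: [0.1, -0.4, 0.3]
gripper_width: 0.976
```

arm_command:
  rows:
    - {"fingers": 100,"travel": [0,0,0],"roll": 0}
    - {"fingers": 100,"travel": [0,0,0],"roll": 0}
    - {"fingers": 100,"travel": [0,0,0],"roll": 0}
    - {"fingers": 100,"travel": [0,0,0],"roll": 0}

```text
time_s: 32.95
tcp_pos: [0.5794, 0.074, 0.2545]
ee_rot: [[-0.039, -0.999, -0.002], [-0.999, 0.039, -0.001], [0.001, 0.002, -1.0]]
wrist_force: [-0.5, -0.4, 0.7]
gripper_width: 1.002
```

```bash
python3 - <<'E'
from h import *
import pickle
s=sense(); print(s["tcp_pos"],s["time_s"])
im,d=capture("wrist"); pickle.dump((s,im,d),open("w4.pkl","wb"))
save("w4",cv2.resize(im[40:250,130:370],None,fx=3.3,fy=2.85,interpolation=cv2.INTER_CUBIC)[:600,:800])
for l in ["hook_plug","eye_plug","spring_hook","eye","post","jaw_hole"]:
    print(l,[(np.round(r["position"],3).tolist(),round(r["p"],2)) for r in search_frame("wrist",l)][:2])
E
```

```text
[0.57936332 0.07395106 0.25452307] 32.95
hook_plug [([0.678, 0.055, 0.03], 0.97), ([0.678, 0.089, 0.033], 0.51)]
eye_plug [([0.675, 0.088, 0.029], 0.77)]
spring_hook [([0.68, 0.05, 0.036], 0.85)]
eye []
post [([0.513, 0.003, 0.018], 0.96), ([0.55, -0.051, 0.035], 0.48)]
jaw_hole [([0.528, -0.067, 0.038], 0.93)]
```

View pics/w4.png

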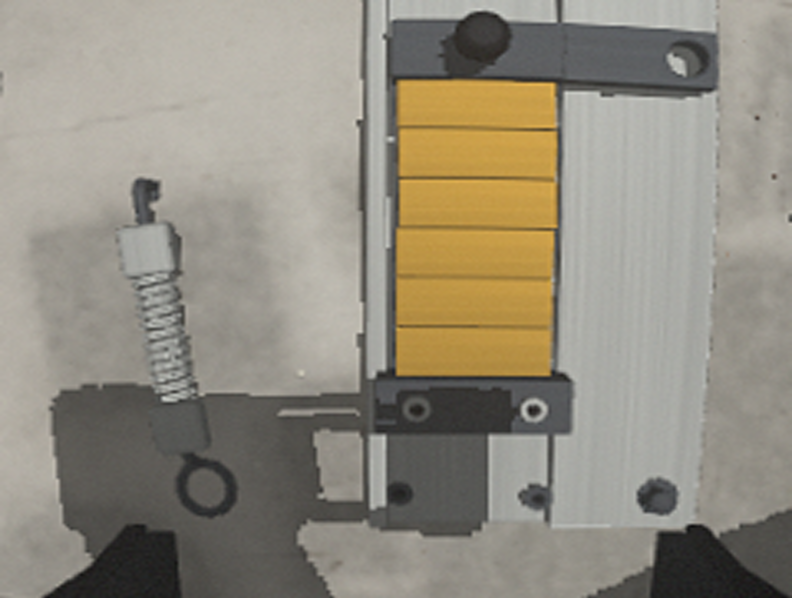

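```bash
python3 - <<'E'
from h import *
import pickle
s,im,d=pickle.load(open("w4.pkl","rb")); P=cloud("wrist",d)
F=dict(hole=(687,60,.039),post=(658,495,.033),knob=(482,34,.0725),hook=(146,186,.027),eye=(206,487,.0025),hplug=(146,252,.031),eplug=(182,427,.031),
 holeL=(664,60,.039),holeR=(709,60,.039),holeT=(687,41,.039),holeB=(687,78,.039),jigR=(717,100,.02),jigRB=(700,525,.02),slT=(563,100,.02),slB=(551,525,.02),scrA=(417,409,.048),scrB=(534,409,.048))
J=(.5255,.0078,-2.2)
for k,(u,v,h) in F.items():
    uv=np.array([u/3.3+130,v/2.85+40])-.35
    w=ray("wrist",uv,h,s)[0]; print(k,np.round(w*1000,1),"jig",np.round(jigxy(w,J)*1000,1),"dz",np.round(P[int(uv[1]+.5),int(uv[0]+.5)]*1000,1))
# spring body by depth: points 0.026..0.034 in region
m=(P[...,2]>.024)&(P[...,2]<.036)&(P[...,0]>.65)&(P[...,0]<.71)&(P[...,1]>-.05)&(P[...,1]<.16)&(d>0)
p=P[m][:,:2]*1000
plug=[]
for lo,hi in ((-5,22),(78,105)):
    q=p[(p[:,1]>lo)&(p[:,1]<hi)]; print(lo,hi,len(q),q.min(0),q.max(0),np.round(q.mean(0),1),cv2.minAreaRect(q.astype(np.float32)))
m2=(P[...,2]>.0)&(P[...,2]<.036)&(P[...,0]>.65)&(P[...,0]<.71)&(P[...,1]>-.05)&(P[...,1]<-.01)&(P[...,2]>.015); q=P[m2]*1000; print("hook",len(q),q.min(0),q.max(0),q.mean(0))
E
```

```text
hole [471.4 -69.3  39. ] jig [-51.1 -79.1] dz [466.5 -71.9  20.5]
post [482.9 130.6  33. ] jig [-47.3 121.1] dz [483.5 131.1  33.4]
knob [551.6 -72.4  72.5] jig [ 29.1 -79.1] dz [552.1 -70.9  74.4]
hook [680.9 -21.3  27. ] jig [156.4 -23.1] dz [682.7 -20.5  24.1]
eye [673.7 128.6   2.5] jig [143.4 126.4] dz [675.1 130.9   1.5]
hplug [681.7   8.8  31. ] jig [156.1   7. ] dz [682.5   9.7  31.4]
eplug [673.9  90.3  31. ] jig [145.1  88.1] dz [674.4  90.7  31.6]
holeL [480.5 -68.9  39. ] jig [-42.  -78.4] dz [481.2 -67.7  39.8]
holeR [462.6 -69.7  39. ] jig [-59.9 -79.8] dz [463.9 -68.6  39.1]
holeT [471.  -78.1  39. ] jig [-51.2 -87.9] dz [470.6 -78.1  36.4]
holeB [471.9 -61.   39. ] jig [-51.  -70.8] dz [472.1 -60.5  38.7]
jigR [454.2 -54.3  20. ] jig [-68.8 -64.8] dz [454.8 -53.2  20.3]
jigRB [460.1 151.9  20. ] jig [-70.9 141.5] dz [528.1  66.6 244.1]
slT [517.1 -52.8  20. ] jig [ -6.  -60.9] dz [518.2 -51.8  20.4]
slB [525.5 148.3  20. ] jig [ -5.4 140.4] dz [525.6 149.5  20.5]
scrA [579.5  82.2  48. ] jig [51.1 76.4] dz [580.2  82.8  49. ]
scrB [535.6  83.9  48. ] jig [ 7.2 76.4] dz [536.9  84.4  49.2]
-5 22 321 [671.28564262  -4.85004215] [694.79726109  21.96806638] [682.    9.1] ((682.9541015625, 8.529460906982422), (26.71074676513672, 23.52985382080078), 89.34896850585938)
78 105 306 [665.69476057  78.00082709] [688.34276844 104.64451302] [676.2  91.3] ((677.2078857421875, 91.05718994140625), (21.66551971435547, 27.046751022338867), 4.532627105712891)
hook 53 [681.55601689 -23.53290159  15.64853072] [687.84754929 -10.08782457  30.3741808 ] [684.46138596 -17.01271672  25.82473597]
```

Row closed, six bars. Hole ≈ (471.7,-69), post ≈ (483,131), hook plug ≈ (682.3,9), spring direction ≈ 94.3°. I'll grip the hook plug next.

```bash
python3 - <<'E'
from plan import *
print(np.round(pose(),4))
plan((682.3,9,70,-85.7),(682.3,9,17.5,-85.7),(682.3,9,130,-85.7),(472.8,-40.5,130,-92.2))
E
```

```text
[ 5.79700e-01  7.46000e-02  2.55500e-01 -9.22017e+01]
travel [6.16, -10.51, 18.55] roll -6.5
travel [0.00, -0.00, 5.25] roll -0.0
travel [0.00, -0.00, -11.25] roll -0.0
travel [3.37, 21.26, -0.00] roll 6.5
```

arm_command:
  rows:
    - {"fingers": 60,"travel": [2,-3.5,4],"roll": -2}
    - {"fingers": 60,"travel": [4,-7,8],"roll": -4}
    - {"fingers": 60,"travel": [6.2,-10.5,12],"roll": -6.5}
    - {"fingers": 60,"travel": [6.2,-10.5,15],"roll": -6.5}
    - {"fingers": 60,"travel": [6.2,-10.5,17.5],"roll": -6.5}
    - {"fingers": 60,"travel": [6.2,-10.5,18.5],"roll": -6.5}
    - {"fingers": 60,"travel": [6.2,-10.5,18.5],"roll": -6.5}
    - {"fingers": 60,"travel": [6.2,-10.5,18.5],"roll": -6.5}

```text
time_s: 34.1
tcp_pos: [0.6833, 0.0092, 0.0725]
ee_rot: [[0.076, -0.997, 0.003], [-0.997, -0.076, 0.0], [0.0, -0.003, -1.0]]
wrist_force: [0.6, 0.5, 0.4]
gripper_width: 0.604
```

arm_command:
  rows:
    - {"fingers": 60,"travel": [0,0,1.5],"roll": 0}
    - {"fingers": 60,"travel": [0,0,3],"roll": 0}
    - {"fingers": 60,"travel": [0,0,4],"roll": 0}
    - {"fingers": 60,"travel": [0,0,4.8],"roll": 0}
    - {"fingers": 60,"travel": [0,0,4.8],"roll": 0}
    - {"fingers": 60,"travel": [0,0,4.8],"roll": 0}

```text
time_s: 34.7
tcp_pos: [0.6823, 0.0087, 0.0224]
ee_rot: [[0.075, -0.997, -0.0], [-0.997, -0.075, -0.0], [0.0, 0.0, -1.0]]
wrist_force: [0.2, 1.0, -0.3]
gripper_width: 0.599
```

```bash
python3 - <<'E'
from plan import *
plan((682.3,9,17.5,-85.7)); print(np.round(pose(),4))
E
```

```text
travel [-0.03, 0.00, 0.49] roll 0.0
[ 6.82300e-01  8.70000e-03  2.24000e-02 -8.56792e+01]
```

arm_command:
  rows:
    - {"fingers": 60,"travel": [0,0,0.3],"roll": 0}
    - {"fingers": 60,"travel": [0,0,0.5],"roll": 0}
    - {"fingers": 0,"travel": [0,0,0.5],"roll": 0}
    - {"fingers": 0,"travel": [0,0,0.5],"roll": 0}
    - {"fingers": 0,"travel": [0,0,0.5],"roll": 0}
    - {"fingers": 0,"travel": [0,0,0.5],"roll": 0}
    - {"fingers": 0,"travel": [0,0,0.5],"roll": 0}
    - {"fingers": 0,"travel": [0,0,0.5],"roll": 0}

```text
time_s: 35.5
tcp_pos: [0.6823, 0.0087, 0.0177]
ee_rot: [[0.075, -0.997, 0.0], [-0.997, -0.075, -0.0], [0.0, -0.0, -1.0]]
wrist_force: [0.6, 0.3, 0.7]
gripper_width: 0.251
```

arm_command:
  rows:
    - {"fingers": 0,"travel": [0,0,-1.5],"roll": 0}
    - {"fingers": 0,"travel": [0,0,-4],"roll": 0}
    - {"fingers": 0,"travel": [0,0,-7],"roll": 0}
    - {"fingers": 0,"travel": [0,0,-10],"roll": 0}
    - {"fingers": 0,"travel": [0,0,-11.5],"roll": 0}
    - {"fingers": 0,"travel": [0,0,-11.5],"roll": 0}

```text
time_s: 36.1
tcp_pos: [0.684, 0.0089, 0.137]
ee_rot: [[0.076, -0.997, 0.007], [-0.997, -0.076, 0.001], [-0.0, -0.007, -1.0]]
wrist_force: [0.4, 0.7, -1.2]
gripper_width: 0.25
```

arm_command:
  rows:
    - {"fingers": 0,"travel": [0.4,3,0],"roll": 1}
    - {"fingers": 0,"travel": [1,6.5,0],"roll": 2.5}
    - {"fingers": 0,"travel": [1.6,10.5,0],"roll": 4}
    - {"fingers": 0,"travel": [2.3,14.5,0],"roll": 5.5}
    - {"fingers": 0,"travel": [2.9,18,0],"roll": 6.5}
    - {"fingers": 0,"travel": [3.4,20.5,0],"roll": 6.5}
    - {"fingers": 0,"travel": [3.4,21.3,0],"roll": 6.5}
    - {"fingers": 0,"travel": [3.4,21.3,0],"roll": 6.5}
    - {"fingers": 0,"travel": [3.4,21.3,0],"roll": 6.5}

```text
time_s: 37.0
tcp_pos: [0.4735, -0.0409, 0.1327]
ee_rot: [[-0.038, -0.999, 0.001], [-0.999, 0.038, -0.0], [-0.0, -0.001, -1.0]]
wrist_force: [0.6, 0.2, -1.1]
gripper_width: 0.251
```

```bash
cat > look.py <<'E'
from h import *
import pickle,sys
n=sys.argv[1]; s=sense(); print(s["tcp_pos"],s["time_s"],s["gripper_width"])
im,d=capture("wrist"); pickle.dump((s,im,d),open(n+".pkl","wb")); save(n,cv2.resize(im,(800,600),interpolation=cv2.INTER_CUBIC))
E
python3 look.py w5
```

```text
[ 0.47349549 -0.04089837  0.13265059] 37.0 0.2507461304622398
```

View pics/w5.png

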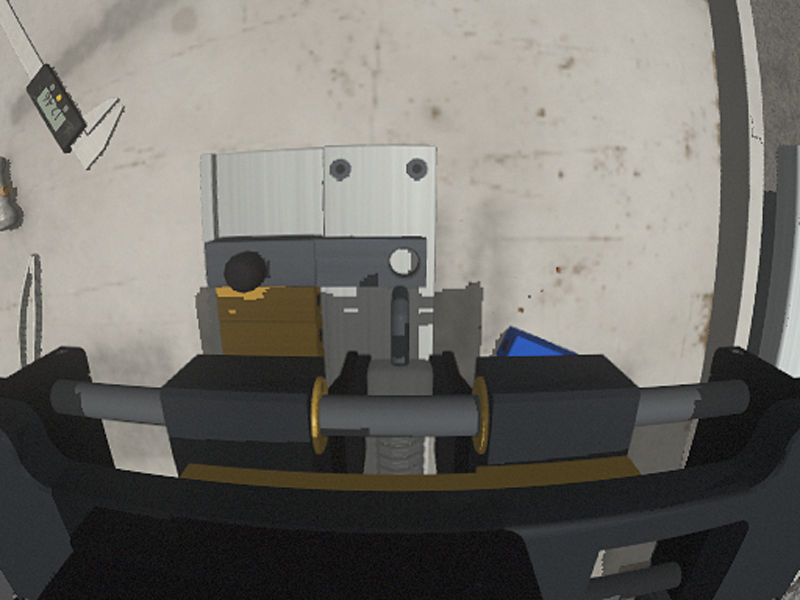

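The hook is held upright and straight: shank top at (400,292), hole at (404,262). I'll measure both from here.

```bash
python3 - <<'E'
from h import *
import pickle
s,im,d=pickle.load(open("w5.pkl","rb")); P=cloud("wrist",d)
hsv=im.astype(int).sum(-1)
def wp(u,v,h): 
    uv=np.array([u,v])/1.5625-.18; w=ray("wrist",uv,h,s)[0]*1000; return np.round(w,1),np.round(P[int(uv[1]+.5),int(uv[0]+.5)]*1000,1)
for n,a in dict(hole=(404,262,.039),hL=(389,262,.039),hR=(419.5,262,.039),hT=(404,247.5,.039),hB=(404,277,.039),knob=(246,271,.0725),hookend=(400,290,.142),hookmid=(400,320,.142),hookBase=(401,360,.142),plugL=(370,364,.146),plugR=(431,363,.146),
   lugFace=(404,287.5,.039),lugR=(427,262,.039)).items(): print(n,*wp(*a))
E
```

```text
hole [470.8 -70.8  39. ] [471.2 -67.1  19.8]
hL [478.8 -71.1  39. ] [479.1 -68.9  28.8]
hR [462.5 -70.5  39. ] [462.9 -70.   38.4]
hT [470.5 -78.6  39. ] [470.9 -78.7  38.2]
hB [471.1 -62.7  39. ] [471.5 -61.9  34.9]
knob [546.6 -75.8  72.5] [546.7 -76.   73. ]
hookend [472.5 -79.2 142. ] [472.7 -75.3 124.2]
hookmid [472.9 -69.4 142. ] [473.  -68.8 140.7]
hookBase [473.1 -55.7 142. ] [473.5 -55.8 141.8]
plugL [483.  -56.3 146. ] [483.5 -53.5 139.4]
plugR [463.5 -55.9 146. ] [462.6 -49.6 130.4]
lugFace [471.3 -56.9  39. ] [471.6 -74.9 120.2]
lugR [458.5 -70.4  39. ] [457.8 -66.6  19.6]
```

```bash
python3 - <<'E'
from h import *
import pickle
s,im,d=pickle.load(open("w5.pkl","rb")); P=cloud("wrist",d)
for v in range(180,240,2): print(v,np.round(P[v,256]*1000,1),im[v,256], end=" | ")
E
```

```text
180 [473.3 -60.1  38.7] [86 90 94] | 182 [473.4 -58.3  38. ] [76 78 79] | 184 [472.8 -75.2 121.4] [48 48 50] | 186 [472.7 -75.3 126.8] [49 51 50] | 188 [472.8 -75.2 131.1] [49 50 52] | 190 [472.8 -75.3 135.6] [52 54 55] | 192 [472.8 -74.6 136.9] [71 73 76] | 194 [472.8 -74.1 139. ] [73 75 79] | 196 [472.8 -73.  139. ] [74 74 78] | 198 [472.9 -72.1 139.5] [74 75 79] | 200 [472.9 -71.3 140.6] [75 76 79] | 202 [472.9 -70.6 141.4] [84 85 87] | 204 [473.  -69.8 142.3] [84 86 89] | 206 [473.  -68.7 142.1] [81 83 86] | 208 [473.  -67.7 142.3] [81 84 87] | 210 [473.1 -66.6 142. ] [81 84 87] | 212 [473.1 -65.7 142.6] [83 84 88] | 214 [473.2 -64.4 141.8] [68 70 73] | 216 [473.2 -63.5 142.4] [48 46 47] | 218 [473.3 -61.9 140.7] [48 47 48] | 220 [473.3 -60.9 140.9] [44 46 46] | 222 [473.3 -60.5 142.7] [43 45 46] | 224 [473.4 -59.2 142.3] [46 46 52] | 226 [473.4 -58.1 142.1] [47 49 48] | 228 [473.5 -57.  142.1] [44 45 46] | 230 [473.5 -55.8 141.8] [82 84 87] | 232 [473.6 -54.5 141.4] [63 65 68] | 234 [473.6 -53.6 141.9] [60 60 61] | 236 [473.6 -52.8 142.7] [77 78 74] | 238 [473.6 -52.8 145.3] [81 83 81] |
```

The shank's back face is vertical at y=-75.2, so the middle of the foot is at about (472.9,-69.8). The hole is at (471,-70.3), so I shift 1.8 mm in x and lower in stages.

arm_command:
  rows:
    - {"fingers": 0,"travel": [0.05,0.18,2],"roll": 0}
    - {"fingers": 0,"travel": [0.05,0.18,4],"roll": 0}
    - {"fingers": 0,"travel": [0.05,0.18,5.5],"roll": 0}
    - {"fingers": 0,"travel": [0.05,0.18,6.2],"roll": 0}
    - {"fingers": 0,"travel": [0.05,0.18,6.5],"roll": 0}
    - {"fingers": 0,"travel": [0.05,0.18,6.5],"roll": 0}
    - {"fingers": 0,"travel": [0.05,0.18,6.5],"roll": 0}
    - {"fingers": 0,"travel": [0.05,0.18,6.5],"roll": 0}

```text
time_s: 37.85
tcp_pos: [0.4712, -0.0415, 0.0682]
ee_rot: [[-0.038, -0.999, 0.002], [-0.999, 0.038, 0.0], [-0.0, -0.002, -1.0]]
wrist_force: [-0.1, -0.3, -1.4]
gripper_width: 0.246
```

```bash
python3 - <<'E'
from h import *
import pickle
s=sense(); print(s["tcp_pos"],s["time_s"],s["gripper_width"],s["wrist_force"])
im,d=capture("wrist"); pickle.dump((s,im,d),open("w6.pkl","wb")); save("w6",cv2.resize(im[100:250,150:350],(800,600),interpolation=cv2.INTER_CUBIC))
E
```

```text
[ 0.47116669 -0.04148484  0.06824233] 37.85 0.2456062232896413 [-0.13665942 -0.27659877 -1.35329182]
```

View pics/w6.png

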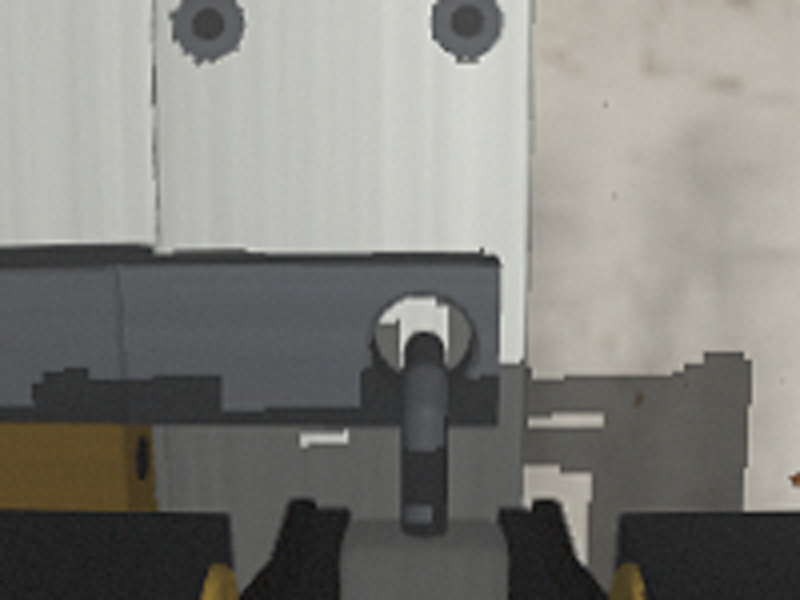

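```bash
python3 - <<'E'
from h import *
import pickle
s,im,d=pickle.load(open("w6.pkl","rb")); P=cloud("wrist",d)
u=150+424//4
for v in range(170,212,2): print(v,np.round(P[v,u]*1000,1),im[v,u].sum(), end=" | ")
for n,(a,b) in dict(T=(422,294),B=(422,380),L=(371,338),R=(474,338)).items():
    print(n,ray("wrist",(150+a/4-.4,100+b/4-.4),.039,s)*1000)
E
```

```text
170 [469.9 -80.5  38. ] 288 | 172 [470.  -79.3  38.3] 266 | 174 [470.2 -74.6  20.3] 419 | 176 [470.2 -73.1  19.7] 592 | 178 [470.3 -71.9  20.4] 586 | 180 [470.3 -70.6  21. ] 590 | 182 [470.4 -69.1  20.5] 507 | 184 [470.1 -76.   57.4] 159 | 186 [470.1 -75.8  61.5] 167 | 188 [470.1 -75.9  66.5] 154 | 190 [470.1 -76.   71.3] 177 | 192 [470.1 -75.5  73.6] 227 | 194 [470.1 -74.5  73.9] 235 | 196 [470.2 -73.9  75.5] 241 | 198 [470.2 -73.   75.8] 240 | 200 [470.2 -72.   76.2] 233 | 202 [470.3 -71.3  77.2] 276 | 204 [470.3 -70.4  77.9] 264 | 206 [470.4 -69.1  76.8] 260 | 208 [470.4 -68.1  76.9] 261 | 210 [470.4 -67.2  77.6] 266 | T [[470.69814548 -78.73799397  39.        ]]
B [[471.23928407 -65.04772092  39.        ]]
L [[478.89550323 -72.10142378  39.        ]]
R [[462.89642843 -71.48154554  39.        ]]
```

The hook is centred over the hole to within 0.5 mm. I'll lower it slowly.

arm_command:
  rows:
    - {"fingers": 0,"travel": [0,0,0.8],"roll": 0}
    - {"fingers": 0,"travel": [0,0,1.6],"roll": 0}
    - {"fingers": 0,"travel": [0,0,2.2],"roll": 0}
    - {"fingers": 0,"travel": [0,0,2.5],"roll": 0}
    - {"fingers": 0,"travel": [0,0,2.7],"roll": 0}
    - {"fingers": 0,"travel": [0,0,2.7],"roll": 0}
    - {"fingers": 0,"travel": [0,0,2.7],"roll": 0}

```text
time_s: 38.6
tcp_pos: [0.4707, -0.0416, 0.0406]
ee_rot: [[-0.038, -0.999, 0.0], [-0.999, 0.038, 0.0], [-0.0, -0.0, -1.0]]
wrist_force: [0.5, -0.2, -1.1]
gripper_width: 0.249
```

arm_command:
  rows:
    - {"fingers": 0,"travel": [0,0,0.15],"roll": 0}
    - {"fingers": 0,"travel": [0,0,0.15],"roll": 0}
    - {"fingers": 42,"travel": [0,0,0.15],"roll": 0}
    - {"fingers": 42,"travel": [0,0,0.15],"roll": 0}
    - {"fingers": 42,"travel": [0,0,0.15],"roll": 0}
    - {"fingers": 42,"travel": [0,0,-0.5],"roll": 0}
    - {"fingers": 42,"travel": [0,0,-2],"roll": 0}
    - {"fingers": 42,"travel": [0,0,-5],"roll": 0}
    - {"fingers": 42,"travel": [0,0,-9],"roll": 0}
    - {"fingers": 42,"travel": [0,0,-13],"roll": 0}

```text
time_s: 39.6
tcp_pos: [0.4701, -0.0418, 0.1723]
ee_rot: [[-0.038, -0.999, -0.001], [-0.999, 0.038, -0.0], [0.0, 0.0, -1.0]]
wrist_force: [0.5, -0.1, -0.1]
gripper_width: 0.42
```

arm_command:
  rows:
    - {"fingers": 42,"travel": [-4,-0.3,0],"roll": 0}
    - {"fingers": 42,"travel": [-8,-0.6,0],"roll": 0}
    - {"fingers": 42,"travel": [-12,-0.8,0],"roll": 0}
    - {"fingers": 42,"travel": [-16,-1,0],"roll": 0}
    - {"fingers": 42,"travel": [-19,-1,0],"roll": 0}
    - {"fingers": 42,"travel": [-20,-1,0],"roll": 0}
    - {"fingers": 42,"travel": [-20,-1,0],"roll": 0}
    - {"fingers": 42,"travel": [-20,-1,0],"roll": 0}
    - {"fingers": 42,"travel": [-20,-1,0],"roll": 0}

```text
time_s: 40.5
tcp_pos: [0.488, 0.1566, 0.1706]
ee_rot: [[-0.04, -0.999, -0.0], [-0.999, 0.04, -0.0], [0.0, 0.0, -1.0]]
wrist_force: [-0.5, 0.6, -0.1]
gripper_width: 0.418
```

```bash
python3 look.py w7
```

```text
[0.48795961 0.15659587 0.17061268] 40.5 0.4179422056676677
```

View pics/w7.png

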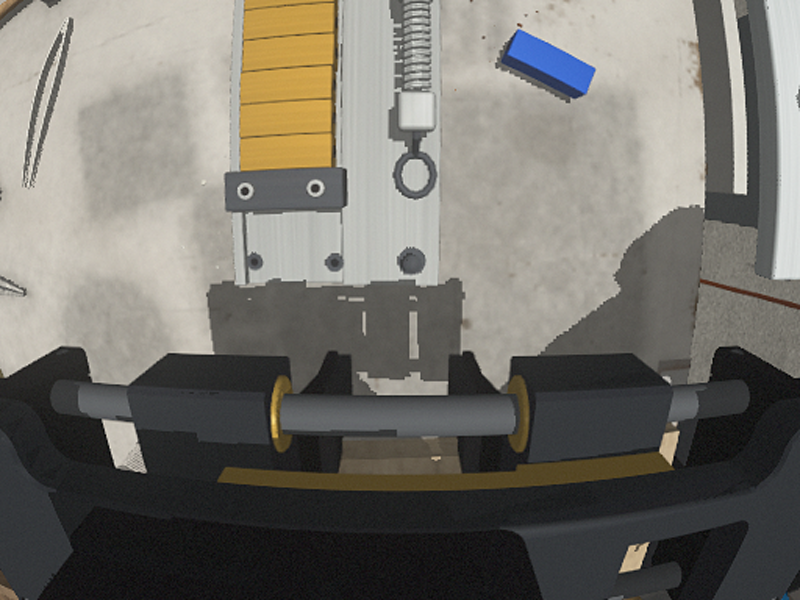

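The spring lies straight along the land: plug (416,112), eye (415,175), post head (412,261).

```bash
python3 - <<'E'
from plan import *
import pickle
s,im,d=pickle.load(open("w7.pkl","rb")); P=cloud("wrist",d)
def wp(u,v,h):
    uv=np.array([u,v])/1.5625-.18; w=ray("wrist",uv,h,s)[0]*1000; return np.round(w,1),np.round(P[int(uv[1]+.5),int(uv[0]+.5)]*1000,1)
for n,a in dict(plug=(416,109,.051),pT=(417,92,.051),pB=(416,121,.051),pL=(400,108,.051),pR=(434,108,.051),eye=(415,175,.0225),eL=(393,175,.0225),eR=(438,175,.0225),eT=(415,150,.0225),eB=(415,199,.0225),post=(412,260,.033),postL=(400,260,.031),postR=(425,260,.031),pB2=(412,274,.029),stopR=(346,170,.042)).items(): print(n,*wp(*a))
E
```

```text
plug [474.5  41.3  51. ] [474.6  41.6  49.9]
pT [473.5  31.1  51. ] [473.4  31.6  51.6]
pB [474.8  48.5  51. ] [475.   48.3  51.4]
pL [483.6  40.4  51. ] [483.6  40.2  49. ]
pR [464.1  41.   51. ] [463.7  40.8  49.2]
eye [475.7  79.6  22.5] [476.1  79.7  19.5]
eL [489.6  79.   22.5] [490.1  79.2  21.6]
eR [461.   80.   22.5] [461.1  80.2  20.6]
eT [475.   63.4  22.5] [475.9  64.3  31.7]
eB [476.3  95.   22.5] [476.8  94.8  24.8]
post [479.8 132.9  33. ] [479.4 132.9  32. ]
postL [487.4 132.9  31. ] [487.4 134.6  19.7]
postR [471.6 133.6  31. ] [471.  135.   21.1]
pB2 [480.1 142.7  29. ] [479.5 144.1  21.3]
stopR [517.3  74.9  42. ] [519.7  74.6  23.8]
```

```bash
python3 - <<'E'
from plan import *
print(np.round(pose(),4))
plan((474.4,41.5,80,-92.2),(474.4,41.5,38,-92.2),(474.8,49.5,38,-92.2),(478.3,94,55,-92.2))
E
```

```text
[  0.4881   0.1566   0.1707 -92.286 ]
travel [11.56, 0.90, 9.07] roll -0.1
travel [-0.00, 0.00, 4.20] roll -0.0
travel [-0.80, -0.01, -0.00] roll -0.0
travel [-4.46, -0.18, -1.70] roll -0.0
```

arm_command:
  rows:
    - {"fingers": 42,"travel": [3,0.3,0],"roll": 0}
    - {"fingers": 42,"travel": [7,0.6,2],"roll": 0}
    - {"fingers": 42,"travel": [10.5,0.9,5],"roll": 0}
    - {"fingers": 42,"travel": [11.6,0.9,7.5],"roll": 0}
    - {"fingers": 42,"travel": [11.6,0.9,9],"roll": 0}
    - {"fingers": 42,"travel": [11.6,0.9,9],"roll": 0}
    - {"fingers": 42,"travel": [11.6,0.9,9],"roll": 0}
    - {"fingers": 42,"travel": [11.6,0.9,9],"roll": 0}

```text
time_s: 41.35
tcp_pos: [0.4757, 0.0426, 0.0817]
ee_rot: [[-0.038, -0.999, 0.002], [-0.999, 0.038, 0.001], [-0.001, -0.002, -1.0]]
wrist_force: [-0.1, 0.1, 0.2]
gripper_width: 0.42
```

arm_command:
  rows:
    - {"fingers": 42,"travel": [0,0,1],"roll": 0}
    - {"fingers": 42,"travel": [0,0,2],"roll": 0}
    - {"fingers": 42,"travel": [0,0,3],"roll": 0}
    - {"fingers": 42,"travel": [0,0,3.6],"roll": 0}
    - {"fingers": 42,"travel": [0,0,3.6],"roll": 0}
    - {"fingers": 42,"travel": [0,0,3.6],"roll": 0}
    - {"fingers": 42,"travel": [0,0,3.6],"roll": 0}

```text
time_s: 42.05
tcp_pos: [0.4751, 0.0424, 0.0448]
ee_rot: [[-0.038, -0.999, 0.001], [-0.999, 0.038, 0.0], [-0.0, -0.001, -1.0]]
wrist_force: [-0.8, 1.2, 1.1]
gripper_width: 0.422
```

```bash
python3 - <<'E'
from plan import *
print(np.round(pose(),4),sense()["wrist_force"])
plan((474.4,41.5,38,-92.2))
E
```

```text
[ 4.75100e-01  4.24000e-02  4.48000e-02 -9.21848e+01] [-0.77333929  1.15582693  1.08640023]
travel [0.09, 0.06, 0.68] roll 0.0
```

arm_command:
  rows:
    - {"fingers": 42,"travel": [0,0,0.4],"roll": 0}
    - {"fingers": 42,"travel": [0,0,0.65],"roll": 0}
    - {"fingers": 42,"travel": [0,0,0.65],"roll": 0}
    - {"fingers": 0,"travel": [0,0,0.65],"roll": 0}
    - {"fingers": 0,"travel": [0,0,0.65],"roll": 0}
    - {"fingers": 0,"travel": [0,0,0.65],"roll": 0}
    - {"fingers": 0,"travel": [0,0,0.65],"roll": 0}
    - {"fingers": 0,"travel": [0,0,0.65],"roll": 0}

```text
time_s: 42.85
tcp_pos: [0.4748, 0.0423, 0.0381]
ee_rot: [[-0.038, -0.999, 0.0], [-0.999, 0.038, -0.0], [0.0, -0.0, -1.0]]
wrist_force: [0.4, 0.2, 0.7]
gripper_width: 0.247
```

arm_command:
  rows:
    - {"fingers": 0,"travel": [-0.3,0,0],"roll": 0}
    - {"fingers": 0,"travel": [-0.6,0,0],"roll": 0}
    - {"fingers": 0,"travel": [-0.8,0,0],"roll": 0}
    - {"fingers": 0,"travel": [-1,0,0],"roll": 0}
    - {"fingers": 0,"travel": [-1,0,0],"roll": 0}

```text
time_s: 43.35
tcp_pos: [0.475, 0.0523, 0.0381]
ee_rot: [[-0.038, -0.999, -0.0], [-0.999, 0.038, -0.0], [0.0, 0.0, -1.0]]
wrist_force: [0.1, -1.6, 1.8]
gripper_width: 0.252
```

arm_command:
  rows:
    - {"fingers": 0,"travel": [-0.3,0,0],"roll": 0}
    - {"fingers": 0,"travel": [-0.7,0,0],"roll": 0}
    - {"fingers": 0,"travel": [-1.1,-0.05,0],"roll": 0}
    - {"fingers": 0,"travel": [-1.5,-0.05,0],"roll": 0}
    - {"fingers": 0,"travel": [-1.5,-0.05,0],"roll": 0}

```text
time_s: 43.85
tcp_pos: [0.4755, 0.0667, 0.0381]
ee_rot: [[-0.038, -0.999, -0.002], [-0.999, 0.038, -0.001], [0.001, 0.002, -1.0]]
wrist_force: [-0.9, -4.5, 2.3]
gripper_width: 0.249
```

arm_command:
  rows:
    - {"fingers": 0,"travel": [-0.2,0,-0.3],"roll": 0}
    - {"fingers": 0,"travel": [-0.5,0,-0.7],"roll": 0}
    - {"fingers": 0,"travel": [-0.8,-0.1,-1.1],"roll": 0}
    - {"fingers": 0,"travel": [-1.1,-0.1,-1.5],"roll": 0}
    - {"fingers": 0,"travel": [-1.4,-0.1,-1.8],"roll": 0}
    - {"fingers": 0,"travel": [-1.4,-0.1,-1.8],"roll": 0}

```text
time_s: 44.45
tcp_pos: [0.4753, 0.0795, 0.0548]
ee_rot: [[-0.039, -0.999, -0.006], [-0.999, 0.039, -0.003], [0.003, 0.006, -1.0]]
wrist_force: [0.5, -8.4, -4.3]
gripper_width: 0.249
```

```bash
python3 - <<'E'
from h import *
import pickle
s=sense(); print(s["tcp_pos"],s["time_s"],s["gripper_width"],s["wrist_force"])
im,d=capture("wrist"); pickle.dump((s,im,d),open("w8.pkl","wb")); save("w8",cv2.resize(im[40:250,130:370],(686,600),interpolation=cv2.INTER_CUBIC))
im,d=capture("side"); save("s8",cv2.resize(im[150:250,190:300],(660,600),interpolation=cv2.INTER_CUBIC))
E
```

```text
[0.47529587 0.07954926 0.05483675] 44.45 0.2493889923037015 [ 0.46769067 -8.37974755 -4.26283135]
```

View pics/w8.png

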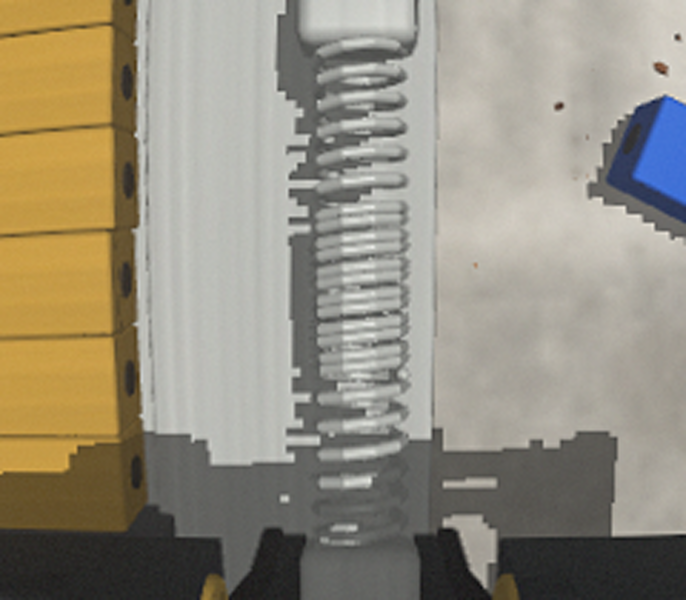

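arm_command:
  rows:
    - {"fingers": 0,"travel": [-0.4,-0.1,0],"roll": 0}
    - {"fingers": 0,"travel": [-0.8,-0.2,0],"roll": 0}
    - {"fingers": 0,"travel": [-1.2,-0.25,0],"roll": 0}
    - {"fingers": 0,"travel": [-1.6,-0.3,0],"roll": 0}
    - {"fingers": 0,"travel": [-1.6,-0.3,0],"roll": 0}
    - {"fingers": 0,"travel": [-1.6,-0.3,0],"roll": 0}

```text
time_s: 45.15
tcp_pos: [0.4768, 0.0935, 0.0539]
ee_rot: [[-0.041, -0.999, -0.011], [-0.999, 0.041, -0.006], [0.007, 0.011, -1.0]]
wrist_force: [-1.7, -12.1, -3.0]
gripper_width: 0.249
```

```bash
python3 - <<'E'
from plan import *
print(np.round(pose(),4),sense()["wrist_force"],sense()["gripper_width"])
plan((478.7,95.5,55,-92.2))
im,d=capture("side"); save("s9",cv2.resize(im[150:250,190:300],(660,600),interpolation=cv2.INTER_CUBIC))
E
```

```text
[ 4.76800e-01  9.35000e-02  5.39000e-02 -9.23212e+01] [ -1.65633212 -12.13157087  -3.02410708] 0.24851882789646024
travel [-0.21, -0.18, -0.11] roll -0.1
```

View pics/s9.png

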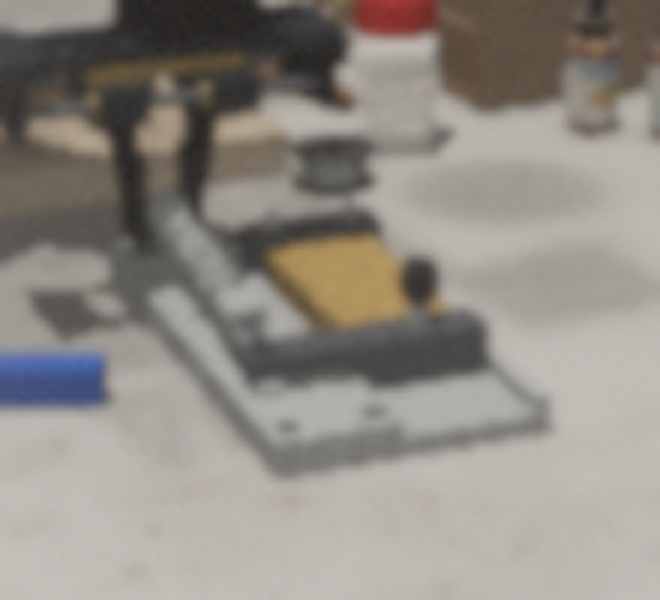

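The side view shows the spring hooked in the lug and pulled taut. Its force, 12 N, fits about 46 mm of stretch with no slip. I'll make the last correction and lower.

arm_command:
  rows:
    - {"fingers": 0,"travel": [-0.1,-0.1,0],"roll": 0}
    - {"fingers": 0,"travel": [-0.2,-0.2,0],"roll": 0}
    - {"fingers": 0,"travel": [-0.2,-0.2,0],"roll": 0}
    - {"fingers": 0,"travel": [-0.2,-0.2,0],"roll": 0}
    - {"fingers": 0,"travel": [-0.2,-0.2,0.4],"roll": 0}
    - {"fingers": 0,"travel": [-0.2,-0.2,0.6],"roll": 0}
    - {"fingers": 0,"travel": [-0.2,-0.2,0.6],"roll": 0}

```text
time_s: 45.9
tcp_pos: [0.4785, 0.0949, 0.0479]
ee_rot: [[-0.041, -0.999, -0.012], [-0.999, 0.041, -0.007], [0.008, 0.012, -1.0]]
wrist_force: [-2.5, -12.2, 0.1]
gripper_width: 0.253
```

arm_command:
  rows:
    - {"fingers": 0,"travel": [0,0,0.2],"roll": 0}
    - {"fingers": 0,"travel": [0,0,0.4],"roll": 0}
    - {"fingers": 0,"travel": [0,0,0.4],"roll": 0}

```text
time_s: 46.2
tcp_pos: [0.4786, 0.0951, 0.044]
ee_rot: [[-0.041, -0.999, -0.012], [-0.999, 0.041, -0.007], [0.008, 0.011, -1.0]]
wrist_force: [-1.9, -11.5, 0.6]
gripper_width: 0.251
```

arm_command:
  rows:
    - {"fingers": 0,"travel": [0,0,0.2],"roll": 0}
    - {"fingers": 0,"travel": [0,0,0.4],"roll": 0}
    - {"fingers": 0,"travel": [0,0,0.5],"roll": 0}
    - {"fingers": 0,"travel": [0,0,0.5],"roll": 0}

```text
time_s: 46.6
tcp_pos: [0.4788, 0.0951, 0.0392]
ee_rot: [[-0.041, -0.999, -0.011], [-0.999, 0.041, -0.007], [0.007, 0.011, -1.0]]
wrist_force: [-1.6, -12.7, -0.4]
gripper_width: 0.25
```

arm_command:
  rows:
    - {"fingers": 0,"travel": [0,0,0.1],"roll": 0}
    - {"fingers": 0,"travel": [0.2,0,0.1],"roll": 0}
    - {"fingers": 0,"travel": [0.5,0,0.1],"roll": 0}
    - {"fingers": 0,"travel": [0.8,0,0.1],"roll": 0}
    - {"fingers": 0,"travel": [0.8,0,0.1],"roll": 0}
    - {"fingers": 0,"travel": [0.8,0,0.1],"roll": 0}

```text
time_s: 47.2
tcp_pos: [0.4796, 0.0934, 0.0386]
ee_rot: [[-0.041, -0.999, -0.006], [-0.999, 0.041, 0.002], [-0.002, 0.006, -1.0]]
wrist_force: [-10.2, 15.8, -0.1]
gripper_width: 0.248
```

The post now holds the eye: the arm meets resistance when it moves back. I'll ease to neutral, release, and look.

arm_command:
  rows:
    - {"fingers": 0,"travel": [-0.5,0,0],"roll": 0}
    - {"fingers": 0,"travel": [-0.5,0,0],"roll": 0}
    - {"fingers": 40,"travel": [-0.5,0,0],"roll": 0}
    - {"fingers": 40,"travel": [-0.5,0,0],"roll": 0}
    - {"fingers": 40,"travel": [-0.5,0,0],"roll": 0}
    - {"fingers": 40,"travel": [-0.5,0,0],"roll": 0}
    - {"fingers": 40,"travel": [-0.5,0,-1],"roll": 0}
    - {"fingers": 40,"travel": [-0.5,0,-4],"roll": 0}
    - {"fingers": 40,"travel": [-0.5,0,-8],"roll": 0}
    - {"fingers": 40,"travel": [-0.5,0,-12],"roll": 0}

```text
time_s: 48.2
tcp_pos: [0.4833, 0.096, 0.1621]
ee_rot: [[-0.038, -0.999, 0.0], [-0.999, 0.038, 0.0], [-0.0, -0.0, -1.0]]
wrist_force: [0.4, 1.4, -0.1]
gripper_width: 0.398
```

arm_command:
  rows:
    - {"fingers": 100,"travel": [-4,-2,-4],"roll": 0}
    - {"fingers": 100,"travel": [-6,-4,-8],"roll": 0}
    - {"fingers": 100,"travel": [-6,-5,-11],"roll": 0}
    - {"fingers": 100,"travel": [-6,-5,-12],"roll": 0}
    - {"fingers": 100,"travel": [-6,-5,-12],"roll": 0}
    - {"fingers": 100,"travel": [-6,-5,-12],"roll": 0}
    - {"fingers": 100,"travel": [-6,-5,-12],"roll": 0}

```text
time_s: 48.9
tcp_pos: [0.5343, 0.1534, 0.2784]
ee_rot: [[-0.039, -0.999, -0.003], [-0.999, 0.039, -0.001], [0.002, 0.003, -1.0]]
wrist_force: [-0.4, 0.1, -0.5]
gripper_width: 0.947
```

```bash
python3 look.py w10; python3 - <<'E'
from h import *
import pickle
s,im,d=pickle.load(open("w10.pkl","rb")); save("w10",cv2.resize(im[0:250,130:420],(696,600),interpolation=cv2.INTER_CUBIC))
E
```

```text
[0.53431906 0.15337332 0.27837251] 48.9 0.9473534493858242
```

View pics/w10.png

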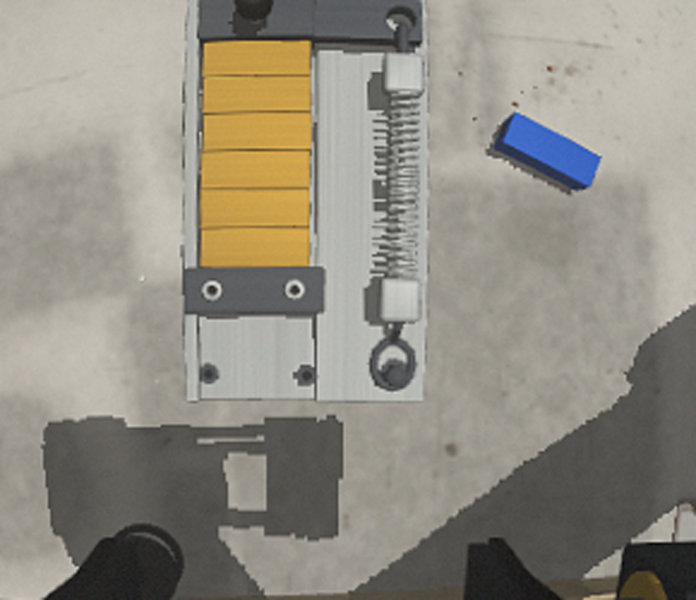

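The hook is in the lug hole, the eye is round the post, and six bars sit between stop and jaw. A last numeric check of gaps, eye height and bystanders:

```bash
python3 - <<'E'
from h import *
import pickle
s,im,d=pickle.load(open("w10.pkl","rb")); P=cloud("wrist",d)*1000
def px(u,v): return np.array([130+u/2.4,v/2.4])-.3
a,b=[ray("wrist",px(*q),z,s)[0]*1000 for q,z in (((257,268),.034),((257,41),.034))]
print("row length",np.linalg.norm(a-b)); print("knob",ray("wrist",px(253,6),.0725,s)*1000)
for q in ((381,350),(406,345),(393,385),(412,362),(393,372)):
    i=np.round(px(*q)).astype(int); print("eye/post z",P[i[1],i[0]].round(1))
col=[P[v,int(130+257/2.4)].round(1)[1:] for v in range(8,118)]
print("z profile along row (y,z)",[(float(y),float(z)) for y,z in col if z<30 and z>5 ])
E
python3 top.py
python3 - <<'E'
from h import *
capture("side")
for l in ("flux_bottle","caliper","solder_spool"): print(l,[(np.round(r["position"],3).tolist(),round(r["p"],2)) for r in search_frame("side",l)][:2])
print(sense()["time_s"])
E
```

```text
row length 131.58709406099328
knob [[550.45514848 -66.09488563  72.5       ]]
eye/post z [489.  121.4  25.5]
eye/post z [473.5 117.8  24. ]
eye/post z [483.1 140.2  30.8]
eye/post z [471.  128.8  24.7]
eye/post z [483.2 133.1  32.8]
z profile along row (y,z) []
[945. 719.] 214
[1018.  441.] 145
[943. -98.] 84
[ 501. -442.] 141
flux_bottle [([0.703, 0.294, 0.055], 0.82)]
caliper [([0.72, -0.212, 0.003], 0.62)]
solder_spool [([0.638, 0.234, 0.014], 0.54)]
49.2
```

```bash
python3 -c "
from station import finish_job; print(finish_job())"
```

```text
the job is handed in; nothing more can be done
None
```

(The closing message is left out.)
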